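# Bring the tyre valve of a trolley wheel to the top

## Task

The trolley wheel on the bench stand is about to be pumped up: push it round gently by its spokes until the tyre valve points straight up from the axle, at the very top of the wheel, and leave it standing still there. The tyre is smeared with fresh mounting paste and the valve stem tears easily, so touch neither of them. Do not shift or tip the stand, and leave everything lying around it where it is.

Things in the scene. Friction and masses are not known exactly. Their poses are not given: they have to be found in the camera images.
- stand: wheel stand, loose but heavy (6 kg): grey steel base plate and an upright 40 mm square steel post, 203 mm high, BEHIND the wheel seen from the robot. Origin on the bench, right below the wheel's middle. x: level, away from the robot; y: level, to the left; z up. In this frame the plate spans x -60..180, y -130..130, z 0..10 mm, the post x 74..114, y -20..20 mm
- axle: fixed stub axle, 20 mm thick. Origin in the wheel's middle (on the axle line, in the middle plane of the rim), 178 mm above the bench. x runs along the axle from the robot's side to the post, 15 degrees downhill, so the wheel leans back, its top away from the robot; y level, to the left; z up the wheel's plane, 15 degrees off vertical. Wheel 316 mm over the tyre, square to the axle
- axle_tip (a point): free end of the stub axle on the robot's side, 62 mm in front of the wheel's middle plane; a 34 mm washer sits 50 to 53 mm in front of that plane. Nothing else stands in front of the wheel
- wheel (a joint): angle of the wheel, rad, not wrapped: 0 (or a whole turn) has the valve at the very top; grows clockwise seen from the robot's side, so at pi/2 the valve is at the right (-y of axle). Starts between 1.75 and 4.53. Turns endlessly either way against a steady drag of 0.15 N m (about 2.5 N at 60 mm from the axle); coasts at most a few degrees after a gentle push
- spoke (a point): centre of a front spoke rod 60 mm from the axle, 28 mm in front of the middle plane. Six pairs of steel rods, 10 mm thick, at 30, 90, 150, 210, 270, 330 degrees clockwise from the valve (this one: 30): one on the robot's face, one right behind it on the far face. A front rod runs from 24 mm radius, 40 mm in front of the middle plane, to 120 mm radius, 8 mm in front of it
- wheel_hub: steel hub, 56 mm across its two flanges, which end 43 mm in front of and behind the middle plane (the hub itself 47 mm). Between neighbouring spoke pairs the wheel is open right through, from the hub to the steel rim (inner radius 118 mm, 30 mm wide). Origin in the wheel's middle; z towards the valve, x along the axle away from the robot
- tyre: black rubber tyre, 121 to 158 mm from the axle, 35 mm wide (17.5 mm to each side of the middle plane), turns with the wheel; not to be touched. Origin in the wheel's middle; z towards the valve, x along the axle away from the robot
- valve: valve stem of the tyre, bare brass, 8 mm thick with a 10 mm black cap, midway between two spokes. Origin where it leaves the inside of the rim, 118 mm from the axle; its z axis points radially outward and the stem runs 40 mm along -z, towards the hub; not to be touched
- spanner: loose steel open-ended spanner, 170 mm long, lying on the bench on the robot's side of the stand; origin at its middle, underside
- tyre_lever: loose flat steel tyre lever, about 180 x 16 x 5 mm, lying on the robot's side of the stand; origin under its middle
- paste_tin: loose closed tin of mounting paste, 72 mm across, 65 mm high, left of the wheel; origin at the centre of its underside
- solvent_bottle: loose small amber bottle, 48 mm across, 105 mm high, right of the wheel; origin at the centre of its underside
- tyre_gauge: loose dial tyre gauge, 54 mm across, 24 mm high with a 66 mm brass stem, lying right of the wheel; origin under the dial's centre
- tape_roll: loose roll of masking tape, 90 mm across, 25 mm high, left of the stand; origin at the centre of its underside
- hub_cap: loose black plastic hub cap, 42 mm across, 14 mm high, left of the wheel; origin at the centre of its underside

How it is judged:
By the outcome, as a careful person would: the job done as asked, in the order asked, and still so for the second after the job is handed in, with the robot touching nothing.
It also fails if it takes over 58 s, if anything falls off the work surface, if the arm or the gripper's body presses on something with over 40 N, if the wrist force passes 120 N, or if a joint passes its speed limit or range.

## Robot

A 7-joint arm with a two-finger parallel gripper is mounted at the origin on the work surface. World frame = base frame: x ahead of the robot, y to its left, z up, the work surface at z = 0. Lengths are in m, angles in rad, forces in N, time in s.
With the tool pointing down it reaches from about 0.425 to 1.025 m from the base axis. Payload 3.6 kg.
Tool frame: the origin (TCP) lies where the fingers leave the gripper's body, on its centre line; the fingertips stand arm.tips_ahead ahead of it and the grasp point (between the pads) lies 54 mm ahead of it (arm.tips_ahead is the distance from the TCP to the fingertips, in m); z points along the fingers, y is the direction in which the jaws open and shut (so a half turn about z gives the same grasp; the last joint's range is limited). The gripper opens to 85 mm and grips with 20 to 120 N. Pads are 22 mm wide; open, the fingers measure 114 mm over their backs; the gripper's body (76 mm by 85 mm) begins 54 mm behind the grasp point. The pads swing forward as they close: fully open they stand 13 mm farther back than shut.
Start: joints at [1.218, 0.591, 0.048, 1.609, -0.033, 0.943, -0.034], TCP at [0.186, -0.701, 0.304] pointing down, gripper open.
Joint ranges: [-2.69, 2.69], [-0.47, 2.24], [-1.27, 1.36], [0.19, 2.51], [-1.53, 4.68], [0.08, 2.07], [-3.09, 3.09]. Speed limits (rad/s): [2.57, 2.57, 3.14, 3.14, 3.14, 3.14, 3.14].

## Interface

Orientations are given as a unit quaternion [x, y, z, w].
In Python, from cell import arm, vision, order gives the robot as it stands. The module is installed in compiled form; this text tells all that it offers.
- The arm moves only by the tool apply_moves, never from a script. Its argument "plan" is a list that holds one entry, the list of rows, each a list of 7 numbers: the shift along the tool's x, y, z in m, then the turn, a rotation vector about the tool's x, y, z in rad, then the gripper's target within -1 to 1 (shut at 1, half-way at 0, fully open at -1). A call has exactly 8 rows; each row is the pose to reach, as a shift and turn from the pose commanded when the call began, along the tool's axes at that moment; what a row does not reach only later rows make up. A row lasts 1/10 s, in which the tool goes at most 50 mm and 8.59 degrees, less where a joint would pass 70% of its speed; a pose out of reach is approached as far as the arm can. A call with a gripper value outside its range is refused whole. The fingers move at their own pace and stop on an object; "grip_force" is the grip in N (left out, the last holds). Time passes only in rows, so rows that repeat a pose let the fingers close, or fill a call up. It gives the time, the measured TCP pose, the force and the opening at its end, in the units of the state.
- arm.state(): the state, without advancing time (a new reading comes with each control period).
- vision.grab_frame(name): name is "side" or "top" or "wrist"; returns the picture (400x640x3 uint8, red, green, blue); there is no depth.
- vision.get_calibration(name): a dict with "fx", "fy", "cx", "cy" (pixels), "world_from_camera" (4x4, takes a point from camera to world coordinates). Camera axes: x right, y up, looking along -z (the intrinsics and any distortion apply to the point x, -y, -z); pixel columns grow to the right and rows downward; lengths in m; the calibration is good to about 2 mm. A picture is of the moment at which its call begins: read the wrist's pose just before it. get_calibration takes no time and is no camera call; for the wrist camera it gives the pose at the moment of the call.
- order.finish_job(): hands the job in, once; it reports no verdict.
The state is a dict: "time": time; "joint_positions": joint angles; "dq": joint speeds; "tau": joint torques, N m; "ee_pos": TCP position; "tool_rot": TCP orientation; "ft_force": force on the tool from outside, world axes, zero at the start; "torque": the same for the moment, N m; "finger_gap": finger opening in m.
Only numpy, scipy, OpenCV 4.12 (cv2) and the standard library are available. Lean on these libraries where they do the work, as an engineer would, in place of code of your own. Each camera call takes 0.05 s, during which the arm holds its last target.

## Working session

There is one attempt and no reset: what is moved stays moved. The work goes in short steps, Python scripts to look and compute and a tool call to move; the robot and the scene stay as the last step left them, time stands still between calls to the robot, and variables do not carry over. Pictures are saved under pics/ and viewed, and the job is handed in when it is done.

Besides the shell and the picture viewer there is one more tool, called after "Emit:" in YAML: its name, and indented under it one key for each argument. apply_moves: Moves the arm, as the interface text tells. Its arguments: {"type":"object","properties":{"plan":{"type":"array"},"grip_force":{"type":"number"}},"required":["plan"]}

```bash
mkdir -p pics; python3 - <<'E'
from cell import arm, vision
import cv2, numpy as np
np.set_printoptions(precision=4,suppress=True)
s=arm.state(); print(s); print(arm.tips_ahead)
for n in("side","top","wrist"):
    im=vision.grab_frame(n); cv2.imwrite(f"pics/a_{n}.png",im[:,:,::-1]); c=vision.get_calibration(n); print(n,c)
E
```

```text
{'time': 0.0, 'joint_positions': array([ 1.2175,  0.5921,  0.0483,  1.6098, -0.0333,  0.9427, -0.0337]), 'dq': array([-0.0015, -0.0005,  0.0005,  0.0013,  0.0005,  0.0014, -0.0008]), 'tau': array([  0.0004, -54.8682,   1.5467, -19.8123,   0.0094,   0.0086,
        -0.    ]), 'ee_pos': array([ 0.1861, -0.7   ,  0.3028]), 'tool_rot': array([ 0.9916,  0.1296, -0.0002, -0.0011]), 'ft_force': array([0.4606, 0.4097, 0.4866]), 'torque': array([-0.02  ,  0.0287,  0.0251]), 'finger_gap': 0.08577215170607272}
0.0726
side {'fx': 378.5348163363842, 'fy': 378.5348163363842, 'cx': 320.2139495926214, 'cy': 196.40476859131516, 'world_from_camera': array([[-0.9479,  0.2   , -0.248 ,  0.4036],
       [-0.3186, -0.5954,  0.7376,  0.7238],
       [-0.0001,  0.7782,  0.6281,  0.7322],
       [ 0.    ,  0.    ,  0.    ,  1.    ]])}
top {'fx': 471.66752799214595, 'fy': 471.66752799214595, 'cx': 323.1582029933375, 'cy': 197.7318287226526, 'world_from_camera': array([[ 0.014 ,  0.983 , -0.1833,  0.4199],
       [-0.9999,  0.0139, -0.002 ,  0.0463],
       [ 0.0006,  0.1833,  0.9831,  1.1769],
       [ 0.    ,  0.    ,  0.    ,  1.    ]])}
wrist {'fx': 289.91442454668396, 'fy': 289.91442454668396, 'cx': 318.61497427357165, 'cy': 203.77235895694676, 'world_from_camera': array([[ 0.2578,  0.9152,  0.3099,  0.2657],
       [-0.9662,  0.2448,  0.0807, -0.6782],
       [-0.002 , -0.3202,  0.9473,  0.3732],
       [ 0.    ,  0.    ,  0.    ,  1.    ]])}
```

View pics/a_side.png

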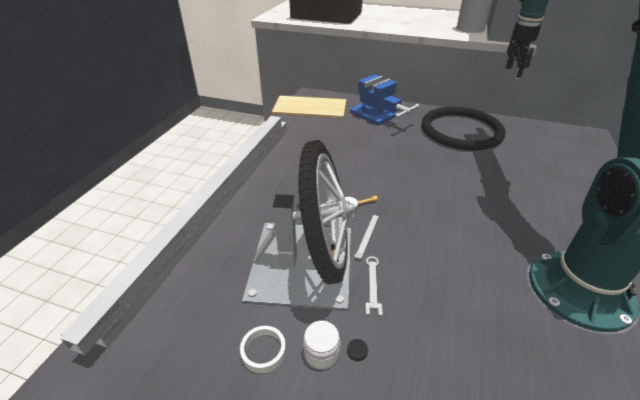

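View pics/a_top.png

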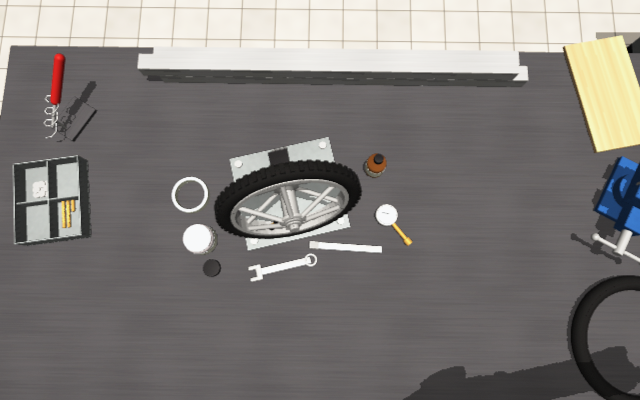

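View pics/a_wrist.png

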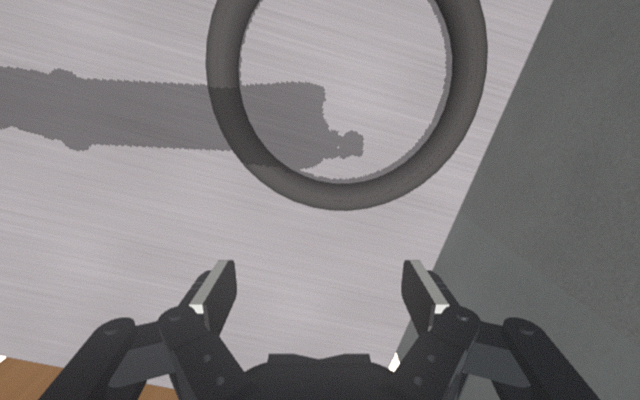

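```bash
python3 - <<'E'
import cv2
a=cv2.imread("pics/a_side.png")[130:310,235:395]; cv2.imwrite("pics/b_side.png",cv2.resize(a,None,fx=3.3,fy=3.3,interpolation=cv2.INTER_CUBIC))
a=cv2.imread("pics/a_top.png")[130:255,205:370]; cv2.imwrite("pics/b_top.png",cv2.resize(a,None,fx=4.5,fy=4.5,interpolation=cv2.INTER_CUBIC))
E
```

```text
(no output)
```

View pics/b_side.png

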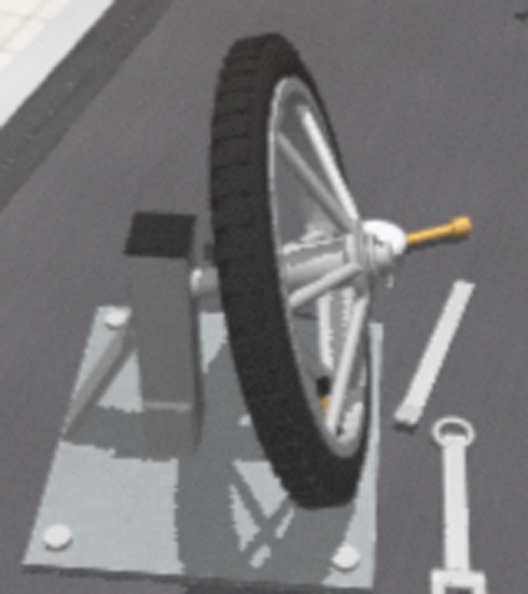

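View pics/b_top.png

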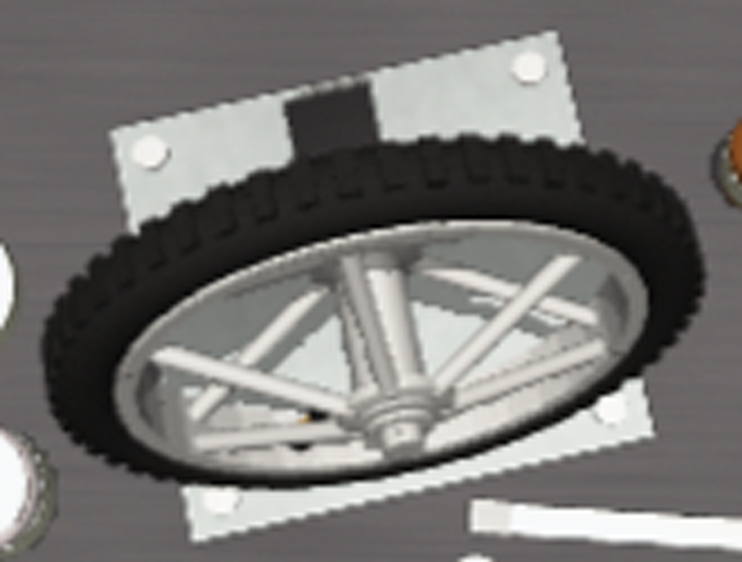

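```bash
cat > h.py <<'E'
import numpy as np
from cell import vision,arm
np.set_printoptions(precision=4,suppress=True)
C={n:vision.get_calibration(n) for n in("side","top")}
def ray(n,u,v,c=None):
    c=c or C[n]; M=c["world_from_camera"]
    d=np.array([(u-c["cx"])/c["fx"],-(v-c["cy"])/c["fy"],-1.]); d=M[:3,:3]@d
    return M[:3,3],d/np.linalg.norm(d)
def onplane(n,u,v,p0,nn,c=None):
    o,d=ray(n,u,v,c); t=np.dot(p0-o,nn)/np.dot(d,nn); return o+t*d
def proj(n,P,c=None):
    c=c or C[n]; M=c["world_from_camera"]; q=M[:3,:3].T@(np.asarray(P)-M[:3,3]); return np.array([c["cx"]+c["fx"]*q[0]/-q[2],c["cy"]-c["fy"]*q[1]/-q[2]])
E
python3 - <<'E'
from h import *
Z=np.array([0,0,1.])
T=lambda x,y:("top",205+x/4.5,130+y/4.5)
S=lambda x,y:("side",235+x/3.3,130+y/3.3)
cs=[onplane(*T(*p),np.array([0,0,.01]),Z) for p in[(111,130),(556,32),(653,434),(191,541)]]
print(np.array(cs))
cs2=[onplane(*S(*p),np.array([0,0,.01]),Z) for p in[(103,306),(22,565),(375,588)]]
print("side BL?",np.array(cs2))
P=np.array([[.18,.13],[.18,-.13],[-.06,-.13],[-.06,.13]])
W=np.array(cs)[:,:2]; a=P-P.mean(0); b=W-W.mean(0)
th=np.arctan2((a[:,0]*b[:,1]-a[:,1]*b[:,0]).sum(),(a*b).sum())
R=np.array([[np.cos(th),-np.sin(th)],[np.sin(th),np.cos(th)]]); o=W.mean(0)-R@P.mean(0)
print("yaw",th,np.degrees(th),"origin",o, (P@R.T+o)-W)
# post top check
pt=[onplane(*T(*p),np.array([0,0,.203]),Z) for p in[(287,103),(370,82)]]; print(pt, [R@np.array([.114,y])+o for y in(.02,-.02)])
R3=np.eye(3);R3[:2,:2]=R
t=np.radians(15); A=R3@np.array([[np.cos(t),0,np.sin(t)],[0,1,0],[-np.sin(t),0,np.cos(t)]])
c=np.array([*o,.178]); np.savez("w.npz",A=A,c=c,R3=R3)
print("A",A,"tip",c-A[:,0]*.062,proj("top",c-A[:,0]*.062),proj("side",c-A[:,0]*.062))
for q in[T(312,415),S(323,385)]:
    p=A.T@(onplane(*q,c,A[:,0])-c); print("valve local",p,np.hypot(p[1],p[2]),"ang cw",np.degrees(np.arctan2(-p[1],p[2])%(2*np.pi)))
E
```

```text
[[ 0.7351  0.289   0.01  ]
 [ 0.7967  0.037   0.01  ]
 [ 0.5658 -0.0194  0.01  ]
 [ 0.5033  0.2335  0.01  ]]
side BL? [[0.7946 0.0348 0.01  ]
 [0.7369 0.29   0.01  ]
 [0.5027 0.2307 0.01  ]]
yaw 0.23933164389008668 13.712693098829943 origin [0.5919 0.1208] [[ 0.0009  0.0008]
 [ 0.0009  0.0002]
 [-0.0013 -0.0003]
 [-0.0004 -0.0006]]
[array([0.6974, 0.1659, 0.203 ]), array([0.7083, 0.1268, 0.203 ])] [array([0.6979, 0.1673]), array([0.7074, 0.1284])]
A [[ 0.9384 -0.2371  0.2514]
 [ 0.229   0.9715  0.0614]
 [-0.2588  0.      0.9659]] tip [0.5337 0.1066 0.194 ] [294.8439 229.9629] [353.8356 208.0183]
valve local [-0.      0.045  -0.0784] 0.09037794765471645 ang cw 209.891007266525
valve local [ 0.      0.0392 -0.0703] 0.08045741692169062 ang cw 209.14406295594742
```

Emit:
apply_moves:
  plan:
    - [[0.03,-0.035,-0.015,0,0,-0.06,1],[0.06,-0.07,-0.03,0,0,-0.12,1],[0.09,-0.11,-0.045,0,0,-0.18,1],[0.125,-0.15,-0.06,0,0,-0.25,1],[0.155,-0.185,-0.07,0,0,-0.32,0.6],[0.19,-0.22,-0.085,0,0,-0.39,0.6],[0.22,-0.26,-0.1,0,0,-0.46,0.6],[0.25,-0.29,-0.12,0,0,-0.52,0.6]]

```text
time: 0.95
ee_pos: [0.3507, -0.3577, 0.4215]
tool_rot: [0.924, 0.381, -0.001, -0.001]
ft_force: [0.8, -0.4, 0.2]
finger_gap: 0.0172
```

```bash
python3 - <<'E'
from h import *
s=arm.state(); print(s)
E
```

```text
{'time': 0.95, 'joint_positions': array([ 0.849 ,  0.1803, -0.1684,  1.961 ,  0.0357,  1.0058, -0.1241]), 'dq': array([-0.5325, -0.3921, -0.3625, -0.0341,  0.0051,  0.3939, -0.2914]), 'tau': array([  3.35  , -30.8881,   0.518 , -19.6089,   0.0423,  -0.108 ,
         0.2247]), 'ee_pos': array([ 0.3507, -0.3577,  0.4215]), 'tool_rot': array([ 0.9244,  0.3814, -0.0007, -0.0011]), 'ft_force': array([ 0.7998, -0.4284,  0.1897]), 'torque': array([-0.0093, -0.0747,  0.0429]), 'finger_gap': 0.017226145447774455}
```

```bash
cat > fit.py <<'E'
from h import *
import itertools
from scipy.spatial.transform import Rotation as Ro
from scipy.optimize import least_squares
D=[([1.2175,0.5921,0.0483,1.6098,-0.0333,0.9427,-0.0337],[.1861,-.7,.3028],[.9916,.1296,-.0002,-.0011]),
([.849,.1803,-.1684,1.961,.0357,1.0058,-.1241],[.3507,-.3577,.4215],[.9244,.3814,-.0007,-.0011])]
def fr(q,s):
    Rs=[];R=Ro.identity()
    for i,(a,sg) in enumerate(zip(q,s)):
        R=R*Ro.from_euler('y' if i%2 else 'z',a*sg); Rs.append(R)
    return Rs
if __name__=="__main__":
  res=[]
  for sg in itertools.product([1,-1],repeat=4):
    s=[sg[0],1,sg[1],1,sg[2],1,sg[3]]
    F=[Ro.from_quat(t[2]) for t in D]; E=[fr(t[0],s)[-1] for t in D]
    # world: R = Rz(b)*E*Rz(f)
    def r(p): return np.concatenate([((Ro.from_euler('z',p[0])*e*Ro.from_euler('z',p[1])).inv()*f).as_rotvec() for e,f in zip(E,F)])
    for b0 in(-2,0,2):
      for f0 in (-2,0,2):
        o=least_squares(r,[b0,f0]); res.append((o.cost,s,tuple(o.x.round(3))))
  res.sort(key=lambda t:t[0])
  for t in res[:6]: print(t)
E
python3 fit.py
```

```text
(np.float64(1.025991921127668e-08), [-1, 1, -1, 1, -1, 1, -1], (np.float64(0.02), np.float64(1.59)))
(np.float64(1.0259922653825005e-08), [-1, 1, -1, 1, -1, 1, -1], (np.float64(0.02), np.float64(1.59)))
(np.float64(1.0259922916448512e-08), [-1, 1, -1, 1, -1, 1, -1], (np.float64(0.02), np.float64(1.59)))
(np.float64(1.0259925316143356e-08), [-1, 1, -1, 1, -1, 1, -1], (np.float64(0.02), np.float64(1.59)))
(np.float64(1.0259934276499012e-08), [-1, 1, -1, 1, -1, 1, -1], (np.float64(0.02), np.float64(-4.693)))
(np.float64(1.0259939335158011e-08), [-1, 1, -1, 1, -1, 1, -1], (np.float64(0.02), np.float64(1.59)))
```

```bash
cat >> fit.py <<'E'
S=[-1,1,-1,1,-1,1,-1]
def cols(q,b=0.02):
    R=[Ro.from_euler('z',b)*r for r in fr(q,S)]
    z=np.array([0,0,1.]);x=np.array([1.,0,0])
    return [z, R[1].apply(z),R[3].apply(z),R[5].apply(z)],[R[0].apply(x),R[2].apply(x),R[3].apply(x),R[5].apply(x)]
if __name__=="__main__":
  M=np.vstack([np.array(cols(q)[0]).T for q,_,_ in D]); y=np.concatenate([p for _,p,_ in D])
  L,rs,rk,sv=np.linalg.lstsq(M,y,rcond=None); print("L",L,"res",y-M@L,sv)
E
python3 fit.py|tail -2
```

```text
(np.float64(1.0259939335158011e-08), [-1, 1, -1, 1, -1, 1, -1], (np.float64(0.02), np.float64(1.59)))
L [718.5931  -0.1021   2.9202 716.4949] res [-0.0003  0.0012  0.0087 -0.0298 -0.0424 -0.0087] [2.5134 1.2789 0.2176 0.0001]
```

Emit:
apply_moves:
  plan:
    - [[0,0,0,0,-0.12,0,0.6],[0,0,0,0,-0.25,0,0.6],[0,0,0,0,-0.38,0,0.6],[0,0,0,0,-0.5,0,0.6],[0,0,0,0,-0.63,0,0.6],[0,0,0,0,-0.75,0,0.6],[0,0,0,0,-0.88,0,0.6],[0,0,0,0,-1.0,0,0.6]]

```text
time: 1.75
ee_pos: [0.3516, -0.3599, 0.4219]
tool_rot: [0.811, 0.334, -0.445, 0.184]
ft_force: [-0.3, -0.8, -0.5]
finger_gap: 0.0172
```

```bash
cat > rec.py <<'E'
from h import *
s=arm.state(); print(s["time"],[list(s[k].round(4)) for k in("joint_positions","ee_pos","tool_rot","dq")])
open("log.txt","a").write(repr([list(map(float,s[k])) for k in("joint_positions","ee_pos","tool_rot")])+"\n")
E
python3 rec.py
```

```text
1.75 [[np.float64(0.4169), np.float64(0.3507), np.float64(-0.1051), np.float64(2.0158), np.float64(0.8856), np.float64(1.4759), np.float64(-0.9083)], [np.float64(0.3516), np.float64(-0.3599), np.float64(0.4219)], [np.float64(0.8106), np.float64(0.3336), np.float64(-0.4449), np.float64(0.1836)], [np.float64(-0.3823), np.float64(0.357), np.float64(0.1273), np.float64(0.1221), np.float64(0.6481), np.float64(0.7455), np.float64(-0.583)]]
```

```bash
cat > fit2.py <<'E'
from fit import *
import itertools
DD=[(D[0]),(D[1])]+[tuple(eval(l)) for l in open("log.txt")]
y=np.concatenate([p for _,p,_ in DD])
for use in ([],[0],[1],[2],[3],[1,2],[0,1,2]):
    M=np.vstack([np.array(cols(q)[0]+[cols(q)[1][i] for i in use]).T for q,_,_ in DD])
    L,rs,rk,sv=np.linalg.lstsq(M,y,rcond=None); print(use,"L",L,"res",np.abs(y-M@L).max(),sv[-1])
for q,_,t in DD:
    print(((Ro.from_euler('z',.02)*fr(q,S)[-1]*Ro.from_euler('z',1.59)).inv()*Ro.from_quat(t)).as_rotvec())
E
python3 fit2.py
```

```text
[] L [0.334  0.629  0.4661 0.2876] res 0.05784990455149344 0.1802771862862379
[0] L [0.2852 0.5982 0.356  0.2763 0.0979] res 0.059845997877788104 0.15059576101614122
[1] L [ 0.3359  0.6307  0.4778  0.2879 -0.0108] res 0.05835186167084144 0.17146041412404442
[2] L [ 0.2562  0.6037  0.4089  0.2934 -0.0904] res 0.05771591769927026 0.12220822409536168
[3] L [ 0.3072  0.6393  0.4106  0.2959 -0.0438] res 0.05962301056554767 0.15490668707253388
[1, 2] L [ 0.247   0.6039  0.4336  0.2952 -0.0329 -0.108 ] res 0.05922331237479797 0.12181172600849835
[0, 1, 2] L [ 0.2844  0.5998  0.3835  0.2757  0.1115 -0.0402 -0.0016] res 0.06199533245116093 0.10373636085734425
[0.     0.0001 0.0008]
[-0.0001 -0.      0.0008]
[ 0.0169 -0.0002 -0.0085]
```

```bash
cat > fit3.py <<'E'
from fit import *
DD=[(D[0]),(D[1])]+[tuple(eval(l)) for l in open("log.txt")]
# params: b,f, o(7) , L(4), x off after j0,j2,j4 (3), y off after j1,j3,j5(3), base xy
def fk(q,P,sub=False):
    b,f=P[:2]; o=P[2:9]; L=P[9:13]; xo=P[13:17]; yo=P[17:21]
    R=Ro.from_euler('z',b); p=np.array([0,0,L[0]]); k=0; pts=[p]
    for i in range(7):
        R=R*Ro.from_euler('y' if i%2 else 'z',S[i]*q[i]+o[i])
        if i==1: p=p+R.apply([xo[0],yo[0],L[1]]); pts.append(p)
        if i==3: p=p+R.apply([xo[1],yo[1],L[2]]); pts.append(p)
        if i==5: p=p+R.apply([xo[2],yo[2],L[3]]); pts.append(p)
        if i==2: p=p+R.apply([xo[3],yo[3],0])
    return (p,R*Ro.from_euler('z',f)) if not sub else (pts,R)
def fit(use,reg=1e-3):
    P0=np.zeros(21);P0[:2]=[.02,1.59];P0[9:13]=[.33,.5,.46,.28]
    def r(x):
        P=P0.copy();P[use]+=x; out=[]
        for q,p,t in DD:
            pp,R=fk(q,P); out+=[pp-p,(R.inv()*Ro.from_quat(t)).as_rotvec()]
        return np.concatenate(out+[reg*x])
    o=least_squares(r,np.zeros(len(use))); P=P0.copy();P[use]+=o.x
    return P,r(o.x)[:-len(use)].reshape(-1,6)
if __name__=="__main__":
    for use in ([0,1,9,10,11,12],[0,1,4,6,9,10,11,12],[0,1,3,4,5,6,7,9,10,11,12],[0,1,3,4,5,6,7]+list(range(9,17)),[0,1]+list(range(9,21)),[0,1,4,6]+list(range(9,21))):
        P,r=fit(use); print(use,P,"max",np.abs(r[:,:3]).max(),np.abs(r[:,3:]).max())
E
python3 fit3.py
```

```text
[0, 1, 9, 10, 11, 12] [-0.0356  1.5407  0.      0.      0.      0.      0.      0.      0.
  0.3046  0.6355  0.4654  0.2605  0.      0.      0.      0.      0.
  0.      0.      0.    ] max 0.02115499323706793 0.029995241173470303
[0, 1, 4, 6, 9, 10, 11, 12] [-0.1046  1.5517  0.      0.      0.0667  0.     -0.039   0.      0.
  0.2896  0.6383  0.4611  0.25    0.      0.      0.      0.      0.
  0.      0.      0.    ] max 0.011026570888918397 0.020712050993904833
[0, 1, 3, 4, 5, 6, 7, 9, 10, 11, 12] [-0.1097  1.5538  0.      0.0672  0.0738 -0.0748 -0.049   0.0076  0.
  0.279   0.6284  0.414   0.2445  0.      0.      0.      0.      0.
  0.      0.      0.    ] max 0.013167530880393519 0.01242905567804719
[0, 1, 3, 4, 5, 6, 7, 9, 10, 11, 12, 13, 14, 15, 16] [-0.1034  1.5638  0.      0.1406  0.077  -0.1476 -0.0588  0.0118  0.
  0.2827  0.6152  0.4683  0.2409  0.034  -0.014   0.0004 -0.1324  0.
  0.      0.      0.    ] max 0.0018416341057099495 0.005126029750105536
[0, 1, 9, 10, 11, 12, 13, 14, 15, 16, 17, 18, 19, 20] [ 0.      1.5708  0.      0.      0.      0.      0.      0.      0.
  0.3101  0.6051  0.4621  0.2395  0.007  -0.0047 -0.007  -0.0054 -0.0554
  0.0078 -0.0053  0.0078] max 2.8493669584905845e-07 0.00012908579133352006
[0, 1, 4, 6, 9, 10, 11, 12, 13, 14, 15, 16, 17, 18, 19, 20] [-0.0003  1.5708  0.      0.      0.0003  0.     -0.0002  0.      0.
  0.31    0.6051  0.4621  0.2395  0.0072 -0.0047 -0.007  -0.0057 -0.0554
  0.0078 -0.0053  0.0078] max 2.8654362838054226e-07 0.00010978543794106123
```

```bash
python3 - <<'E'
from fit3 import *
for u in ([17],[18],[19],[17,18],[17,19],[17,18,19],[13,17],[14,17],[15,17]):
    P,r=fit([0,1,9,10,11,12]+u,1e-6); print(u,P[:2],P[9:],np.abs(r[:,:3]).max(),np.abs(r[:,3:]).max())
E
```

```text
[17] [0.0004 1.5711] [ 0.3089  0.6127  0.4718  0.2362  0.      0.      0.      0.     -0.0458
  0.      0.      0.    ] 0.0010311771400476344 0.00032584189830841057
[18] [-0.0003  1.5705] [ 0.2824  0.6332  0.4583  0.2362  0.      0.      0.      0.      0.
 -0.0448  0.      0.    ] 0.0006496114347731563 0.00027104223823101893
[19] [-0.0118  1.5608] [ 0.3079  0.6172  0.4637  0.2525  0.      0.      0.      0.      0.
  0.     -0.0331  0.    ] 0.016877738038324708 0.009972677853494543
[17, 18] [-0.      1.5708] [ 0.2929  0.6251  0.4637  0.2362  0.      0.      0.      0.     -0.0182
 -0.027   0.      0.    ] 0.00010162514609624029 0.00012909382750426798
[17, 19] [0.0003 1.571 ] [ 0.3089  0.6126  0.4714  0.2367  0.      0.      0.      0.     -0.044
  0.     -0.0019  0.    ] 0.0006175322884852119 0.0002601183755480389
[17, 18, 19] [0.     1.5708] [ 0.2942  0.6241  0.4643  0.2362  0.      0.      0.      0.     -0.0201
 -0.0249 -0.0003  0.    ] 3.946698156448436e-05 0.00012908619280326735
[13, 17] [0.0002 1.571 ] [ 0.3084  0.6118  0.4677  0.236   0.0038  0.      0.      0.     -0.0455
  0.      0.      0.    ] 0.0006625176517023323 0.00019120711256226153
[14, 17] [0.     1.5708] [ 0.3019  0.6106  0.4666  0.237   0.     -0.0081  0.      0.     -0.0453
  0.      0.      0.    ] 0.0005713609612328918 0.00012907578462213143
[15, 17] [0.0004 1.5711] [ 0.3108  0.6119  0.4759  0.2354  0.      0.      0.0032  0.     -0.0459
  0.      0.      0.    ] 0.0006782368653281412 0.00031354386876106103
```

```bash
cat > ik.py <<'E'
from fit3 import *
P=fit([0,1,9,10,11,12,17,18],1e-6)[0]
lo=np.array([-2.69,-.47,-1.27,.19,-1.53,.08,-3.09]);hi=np.array([2.69,2.24,1.36,2.51,4.68,2.07,3.09])
w=np.load("w.npz"); A=w["A"];c=w["c"]
TIP=.0726
def pose(phi,r=.062,xt=-.012,half=0,droll=0.):
    "tip-based pose; phi deg clockwise from top"
    f=np.radians(phi); rad=A@np.array([0,-np.sin(f),np.cos(f)]); tang=A@np.array([0,-np.cos(f),-np.sin(f)])
    z=A[:,0]; y=tang*(-1 if half else 1); x=np.cross(y,z)
    tcp=c+rad*r+z*(xt-TIP); return tcp,Ro.from_matrix(np.c_[x,y,z])
def ik(tcp,R,seed,reg=1e-3):
    def f(q):
        p,r=fk(q,P); return np.r_[(p-tcp)*10,(r.inv()*R).as_rotvec()*3,reg*(q-seed)]
    o=least_squares(f,np.clip(seed,lo+.02,hi-.02),bounds=(lo+.01,hi-.01)); p,r=fk(o.x,P)
    return o.x,np.linalg.norm(p-tcp),(r.inv()*R).magnitude()
E
python3 - <<'E'
from ik import *
print(P)
rng=np.random.default_rng(0)
cur=np.array(DD[-1][0])
for phi in (0,30,60,90,120,150,270,300):
  for half in(0,1):
    sols=[]
    for k in range(30):
        s=rng.uniform(lo,hi) if k else cur
        q,e,a=ik(*pose(phi,half=half),s)
        if e<1e-3 and a<5e-3: sols.append(q)
    sols.sort(key=lambda q:np.abs(q-cur).max())
    print(phi,half,len(sols)); 
    for q in sols[:3]: print("   ",q)
E
```

```text
[-0.      1.5708  0.      0.      0.      0.      0.      0.      0.
  0.2929  0.6251  0.4637  0.2362  0.      0.      0.      0.     -0.0182
 -0.027   0.      0.    ]
0 0 0
0 1 0
30 0 0
30 1 0
60 0 0
60 1 0
90 0 0
90 1 0
120 0 0
120 1 0
150 0 0
150 1 0
270 0 0
270 1 0
300 0 0
300 1 0
```

```bash
cat >> ik.py <<'E'
def tpose(phi,th,psi,r=.062,xt=-.012,half=0,roll=0.):
    "tool axis tilted th deg from axle so that the gripper body lies toward angle psi (deg cw from top) from the tip"
    f=np.radians(phi);s=np.radians(psi);t=np.radians(th)
    e=lambda a:np.array([0,-np.sin(a),np.cos(a)])
    z=A@(np.cos(t)*np.array([1.,0,0])-np.sin(t)*e(s))
    tang=A@np.array([0,-np.cos(f),-np.sin(f)])*(-1 if half else 1)
    y=tang-z*(tang@z); y/=np.linalg.norm(y)
    R=Ro.from_matrix(np.c_[np.cross(y,z),y,z])*Ro.from_euler('z',roll)
    tip=c+A@(e(f)*r+np.array([xt,0,0])); return tip-z*TIP,R
E
cat > srch.py <<'E'
from ik import *
cur=np.array(DD[-1][0])
seeds=[cur,np.array([-.2,.0,0,2.3,0,.6,0]),np.array([-.2,.0,0,2.45,3.1,.6,0]),np.array([-.2,.3,.6,2.4,1.5,1.2,-1]),np.array([-.2,.3,-.6,2.4,-1,1.2,0])]
for th in(20,30,40,50):
  for psi in range(0,360,45):
    row=[]
    for phi in(300,345,30,75,90):
      n=''
      for half in(0,1):
        ok=False
        for s in seeds:
          q,e,a=ik(*tpose(phi,th,psi,half=half),s)
          if e<1e-3 and a<6e-3: ok=True;break
        n+='Y' if ok else '.'
      row.append(n)
    print(th,psi,row)
E
time python3 srch.py
```

```text
20 0 ['..', 'YY', 'YY', '..', '..']
20 45 ['..', 'YY', 'YY', 'YY', 'YY']
20 90 ['..', '..', '..', 'YY', 'YY']
20 135 ['..', '..', '..', '..', '..']
20 180 ['..', '..', '..', '..', '..']
20 225 ['..', '..', '..', '..', '..']
20 270 ['..', '..', '..', '..', '..']
20 315 ['..', 'YY', '..', '..', '..']
30 0 ['YY', 'YY', 'YY', 'YY', 'YY']
30 45 ['YY', 'YY', 'YY', 'YY', 'YY']
30 90 ['.Y', 'YY', 'YY', 'YY', 'YY']
30 135 ['..', '..', 'YY', 'YY', 'YY']
30 180 ['..', '..', '..', '..', '..']
30 225 ['..', '..', '..', '..', '..']
30 270 ['YY', 'YY', '..', '..', '..']
30 315 ['YY', 'YY', 'YY', 'YY', 'YY']
40 0 ['YY', 'YY', 'YY', 'YY', 'YY']
40 45 ['YY', 'YY', 'YY', 'YY', 'YY']
40 90 ['YY', 'YY', 'YY', 'YY', 'YY']
40 135 ['YY', 'YY', 'YY', 'YY', 'YY']
40 180 ['YY', '.Y', 'YY', 'YY', 'YY']
40 225 ['YY', 'YY', '..', '..', 'Y.']
40 270 ['YY', 'YY', 'YY', 'YY', 'YY']
40 315 ['YY', 'YY', 'YY', 'YY', 'YY']
50 0 ['YY', 'YY', 'YY', 'YY', 'YY']
50 45 ['YY', 'YY', 'YY', 'YY', 'YY']
50 90 ['YY', 'YY', 'YY', 'YY', 'YY']
50 135 ['YY', 'YY', 'YY', 'YY', 'YY']
50 180 ['YY', 'YY', 'YY', 'YY', 'YY']
50 225 ['YY', 'YY', 'YY', 'Y.', 'Y.']
50 270 ['YY', 'YY', 'YY', 'YY', 'YY']
50 315 ['YY', 'YY', 'YY', 'YY', 'YY']
real	0m39.882s
user	0m40.212s
sys	0m0.047s
```

```bash
cat > path.py <<'E'
from ik import *
cur=np.array(DD[-1][0])
seeds=[cur,np.array([-.2,.0,0,2.3,0,.6,0]),np.array([-.2,.0,0,2.45,3.1,.6,0]),np.array([-.2,.3,.6,2.4,1.5,1.2,-1]),np.array([-.2,.3,-.6,2.4,-1,1.2,0])]
for th,psi in((35,45),(35,30),(35,0),(40,45),(40,20)):
 for half in(0,1):
  best=None
  for s in seeds:
    q,e,a=ik(*tpose(300,th,psi,half=half,xt=-.065),s,1e-2); q,e,a=ik(*tpose(300,th,psi,half=half,xt=-.065),q,1e-3)
    if e>1e-3 or a>5e-3: continue
    Q=[q];bad=0
    for phi,xt in [(300,-.04),(300,-.012)]+[(p,-.012) for p in range(310,451,10)]+[(450,-.04),(450,-.065)]:
      q,e,a=ik(*tpose(phi,th,psi,half=half,xt=xt),Q[-1]); Q.append(q); bad=max(bad,e,a)
    Q=np.array(Q); print(th,psi,half,"bad",round(bad,4),"dist",np.abs(Q[0]-cur).max().round(2),"step",np.abs(np.diff(Q,axis=0)).max(0),"\n   ",Q[0],"\n   ",Q[10],"\n   ",Q[-1])
E
python3 path.py
```

```text
35 45 0 bad 0.0 dist 3.55 step [0.082  0.038  0.0912 0.0502 0.1204 0.0521 0.1619] 
    [ 0.4551  0.4852 -0.714   2.5     3.5992  0.5422  2.6369] 
    [ 0.8877  0.7134 -1.1678  2.3174  3.1311  0.2191  1.7701] 
    [ 1.0725  0.8654 -1.26    2.4228  2.8776  0.2696  1.1431]
35 45 1 bad 0.0 dist 1.94 step [0.0428 0.0408 0.0511 0.05   0.1207 0.036  0.2162] 
    [ 0.7946  0.723  -1.2595  2.4898  2.8294  0.4657  0.3325] 
    [ 0.9308  0.7752 -1.26    2.3163  2.7436  0.2309 -0.965 ] 
    [ 1.0725  0.8654 -1.26    2.4228  2.8776  0.2696 -1.9985]
35 45 1 bad 0.0 dist 2.71 step [0.082  0.038  0.0912 0.0502 0.1191 0.0521 0.1619] 
    [ 0.4551  0.4852 -0.714   2.5     3.5992  0.5422 -0.5047] 
    [ 0.8877  0.7134 -1.1678  2.3174  3.1311  0.2191 -1.3714] 
    [ 1.0725  0.8654 -1.26    2.4228  2.8776  0.2696 -1.9985]
35 45 1 bad 0.0 dist 2.71 step [0.082  0.038  0.0912 0.0502 0.1191 0.0521 0.1619] 
    [ 0.4551  0.4852 -0.714   2.5     3.5992  0.5422 -0.5047] 
    [ 0.8877  0.7134 -1.1678  2.3174  3.1311  0.2191 -1.3714] 
    [ 1.0725  0.8654 -1.26    2.4228  2.8776  0.2696 -1.9985]
35 30 0 bad 0.0 
[... 4969 characters left out ...]
 2.4048  2.1036  0.3524  0.6136] 
    [ 0.8136  0.6365 -1.2542  2.2524  1.6702  0.3322 -0.1078] 
    [ 0.9435  0.6904 -1.2596  2.3864  2.0143  0.3335 -1.4704]
40 20 1 bad 0.0 dist 2.26 step [0.092  0.061  0.0935 0.0475 0.419  0.0687 0.2918] 
    [ 0.2414  0.3402 -0.6165  2.4163  3.1506  0.2043 -0.4765] 
    [ 0.6224  0.4739 -0.9218  2.2577  2.0574  0.0919 -0.5427] 
    [ 0.9435  0.6904 -1.2596  2.3864  2.0144  0.3335 -1.4704]
40 20 1 bad 0.0 dist 2.12 step [0.0689 0.061  0.0619 0.0475 0.2599 0.0687 0.1855] 
    [ 0.2994  0.3535 -0.6905  2.4144  3.0022  0.203  -0.3237] 
    [ 0.6224  0.4739 -0.9218  2.2577  2.0574  0.0919 -0.5427] 
    [ 0.9435  0.6904 -1.2596  2.3864  2.0144  0.3335 -1.4704]
```

```bash
cat > path2.py <<'E'
from ik import *
cur=np.array(DD[-1][0])
def run(th,psi,half,seed,a0=300,a1=450,so=-.065):
    q=seed
    for k in range(2): q,e,a=ik(*tpose(a0,th,psi,half=half,xt=so),q,1e-2)
    q,e,a=ik(*tpose(a0,th,psi,half=half,xt=so),q)
    Q=[q];bad=max(e,a)
    if bad>5e-3: return bad,None
    for phi,xt in [(a0,-.012)]+[(p,-.012) for p in range(a0+15,a1+1,15)]+[(a1,so)]:
      q,e,a=ik(*tpose(phi,th,psi,half=half,xt=xt),Q[-1]); Q.append(q); bad=max(bad,e,a)
    return bad,np.array(Q)
if __name__=="__main__":
  out=[]
  for th in(35,42,50):
    for psi in(-60,-45,-30,-15,0,15):
      for half in(0,1):
        for s in (cur,np.array([0.2,.5,-.7,2.3,1.8,1.,0])):
          bad,Q=run(th,psi,half,s)
          if Q is None or bad>3e-3: continue
          m=np.minimum(Q-lo,hi-Q).min(0); out.append((min(m.min()*2,Q[:,5].min()),th,psi,half,m,Q))
  out.sort(key=lambda t:-t[0])
  for o in out[:8]: print(o[0].round(3),o[1:4],o[4],"\n  ",o[5][0],"\n  ",o[5][len(o[5])//2],"\n  ",o[5][-1])
E
python3 path2.py
```

```text
0.35 (50, -15, 1) [2.3429 0.8956 0.2356 0.1751 2.7966 0.4714 1.3324] 
   [ 0.2387  0.4543 -1.0344  2.2693  1.3293  0.785   0.7408] 
   [ 0.323   0.4542 -0.9204  2.1608  1.2705  0.6872  0.0692] 
   [ 0.3471  0.4256 -0.8123  2.3349  1.5173  0.5514 -1.7576]
0.34 (50, -15, 1) [2.4857 0.8482 0.3942 0.17   2.7442 0.3692 1.3239] 
   [ 0.1313  0.3994 -0.8758  2.2723  1.2969  0.6942  0.7645] 
   [ 0.2024  0.4042 -0.7472  2.1645  1.2169  0.5976  0.107 ] 
   [ 0.1871  0.3782 -0.5989  2.34    1.5141  0.4492 -1.7661]
0.294 (50, -30, 1) [2.4641 0.9435 0.3438 0.1468 2.9052 0.7768 0.9499] 
   [ 0.019   0.4796 -0.9262  2.2715  1.3752  1.0061  0.5299] 
   [ 0.1414  0.4735 -0.8451  2.1823  1.4036  0.9008 -0.2034] 
   [ 0.2259  0.4875 -0.857   2.3632  1.6029  0.8652 -2.1401]
0.286 (50, -30, 1) [2.5776 0.903  0.4811 0.1432 2.8832 0.6904 0.9344] 
   [-0.0763  0.4367 -0.7889  2.2744  1.3564  0.9281  0.5412] 
   [ 0.0358  0.433  -0.6953  2.1857  1.3782  0.8208 -0.193 ] 
   [ 0.1124  0.444  -0.699   2.3668  1.607   0.7783 -2.1556]
0.234 (42, 0, 1) [1.9713 0.8169 0.1373 0.1168 2.8092 0.2097 1.3798] 
   [ 0.20
[... 243 characters left out ...]
1] 
   [-0.1686  0.5434 -0.8398  2.2796  1.4191  1.2354  0.3551] 
   [-0.0168  0.5286 -0.7868  2.2089  1.5067  1.1338 -0.494 ] 
   [ 0.0793  0.576  -0.8505  2.3932  1.6509  1.1679 -2.4219]
0.228 (50, -45, 1) [2.4418 0.9647 0.5452 0.1138 2.9372 0.904  0.6519] 
   [-0.2482  0.5086 -0.7248  2.2822  1.4072  1.166   0.3603] 
   [-0.1048  0.4947 -0.6612  2.2119  1.4924  1.0617 -0.4951] 
   [-0.0101  0.5359 -0.7219  2.3962  1.6545  1.0878 -2.4381]
0.181 (42, -15, 1) [2.1324 0.8641 0.1665 0.0906 2.8321 0.5068 1.1101] 
   [ 0.1278  0.3941 -0.8788  2.3657  1.6211  0.6801  0.5176] 
   [ 0.3026  0.4245 -0.8666  2.2551  1.5971  0.5924 -0.2898] 
   [ 0.5576  0.5409 -1.1035  2.4194  1.8479  0.7306 -1.9799]
```

```bash
cat > p3.py <<'E'
from path2 import *
def tp(phi,back=0,th=40,psi=-15,r=.062,xt=-.016,half=1):
    p,R=tpose(phi,th,psi,r=r,xt=xt,half=half); return p-R.as_matrix()[:,2]*back,R
def delta(p0,R0,p,R):
    return np.r_[R0.inv().apply(p-p0),(R0.inv()*R).as_rotvec()]
E
python3 - <<'E'
from p3 import *
for th,psi in((40,-15),(40,-25),(44,-20)):
  q=ik(*tp(300,.07,th,psi),cur,1e-2)[0]; Q=[];bad=0
  for phi,b in [(300,.07),(300,.03),(300,0)]+[(p,0) for p in range(315,451,15)]+[(450,.04),(450,.09)]:
    q,e,a=ik(*tp(phi,b,th,psi),q); Q.append(q);bad=max(bad,e,a)
  Q=np.array(Q); print(th,psi,bad,np.minimum(Q-lo,hi-Q).min(0)); print(Q[0],Q[6],Q[-1])
  print("standoff",tp(300,.07,th,psi)[0])
  for phi in range(300,451,30):
    p,R=tp(phi,0,th,psi); m=9;ax=9
    for dx in np.linspace(-.038,.038,9):
      for dy in np.linspace(-.0425,.0425,9):
        l=A.T@(p+R.apply([dx,dy,0])-c); r=np.hypot(l[1],l[2])
        if .11<r<.17: m=min(m,-.0175-l[0])
        if r<.02: ax=min(ax,-.062-l[0])
    print(phi,"tyre clr",round(m*1000,1),"axle clr",round(ax*1000,1))
p0,R0=fk(cur,P); print(p0,delta(p0,R0,*tp(300,.07)))
pts,_=fk(ik(*tp(300,.07),cur,1e-2)[0],P,True); print(np.array(pts))
E
```

```text
40 -15 1.0990825979568285e-07 [2.1014 0.7437 0.1654 0.1137 2.7494 0.4548 1.095 ]
[ 0.0131  0.2737 -0.727   2.3312  1.5035  0.5733  0.6406] [ 0.1845  0.3837 -0.7486  2.2829  1.6773  0.5459 -0.2086] [ 0.5886  0.3614 -1.1046  2.3963  1.7094  0.5774 -1.8745]
standoff [0.4861 0.1747 0.3259]
300 tyre clr 18.1 axle clr 9000
330 tyre clr 24.7 axle clr 9000
360 tyre clr 24.7 axle clr 9000
390 tyre clr 18.1 axle clr 9000
420 tyre clr 20.3 axle clr 9000
450 tyre clr 34.4 axle clr 27.3
40 -25 9.284111423063492e-08 [2.2664 0.7887 0.2102 0.0904 2.7497 0.6218 0.9296]
[-0.0815  0.3187 -0.7476  2.3302  1.5067  0.7693  0.5211] [ 0.0977  0.4066 -0.7423  2.2924  1.6856  0.713  -0.2924] [ 0.4236  0.3812 -1.0598  2.4196  1.7224  0.7664 -2.0769]
standoff [0.4812 0.1889 0.3206]
300 tyre clr 19.7 axle clr 9000
330 tyre clr 27.9 axle clr 9000
360 tyre clr 21.9 axle clr 9000
390 tyre clr 17.5 axle clr 9000
420 tyre clr 24.2 axle clr 9000
450 tyre clr 43.5 axle clr 14.4
44 -20 1.2314627316346986e-07 [2.2901 0.7858 0.3214 0.1583 2.8722 0.5272 1.071 ]
[ 0.0282  0.3158 -0.8155  2.2711  1.3422  0.7182  0.7164] [ 0.1393  0.3964 -0.7518  2.2411  1.4994  0.6426 -0.0642] [ 0.3999  0.3245 -0.9486  2.3517  1.526   0.6122 -1.8351]
standoff [0.4911 0.1864 0.3285]
300 tyre clr 12.9 axle clr 9000
330 tyre clr 20.8 axle clr 9000
360 tyre clr 17.7 axle clr 9000
390 tyre clr 11.5 axle clr 9000
420 tyre clr 15.8 axle clr 9000
450 tyre clr 33.3 axle clr 20.6
[ 0.3516 -0.36    0.4218] [ 0.334  -0.285  -0.347  -1.9096 -0.8878 -2.2859]
[[ 0.      0.      0.2929]
 [ 0.1687 -0.0204  0.8947]
 [ 0.3439  0.1804  0.5143]
 [ 0.4861  0.1747  0.3259]]
```

```bash
python3 rec.py; cat > jp.py <<'E'
from p3 import *
def rows(q0,q1,n):
    p0,R0=fk(q0,P); out=[]
    for k in range(1,n+1):
        q=q0+(q1-q0)*k/n; p,R=fk(q,P); out.append((p,R,delta(p0,R0,p,R)))
    return out
E
python3 - <<'E'
from jp import *
q0=np.array(arm.state()["joint_positions"]); q1=ik(*tp(300,.11),cur,1e-2)[0]; q1=ik(*tp(300,.11),q1)[0]
print(q1)
for seg in range(3):
  a=q0+(q1-q0)*seg/3;b=q0+(q1-q0)*(seg+1)/3
  pr=fk(a,P)
  for p,R,d in rows(a,b,8):
    l=A.T@(p+R.apply([0,0,TIP])-c)
    print(d.round(3),"tcp",p.round(3),"tiplocal",l.round(3),"step",np.linalg.norm(p-pr[0]).round(3),np.degrees((pr[1].inv()*R).magnitude()).round(1)); pr=(p,R)
E
```

```text
1.75 [[np.float64(0.4169), np.float64(0.3507), np.float64(-0.1051), np.float64(2.0158), np.float64(0.8856), np.float64(1.4759), np.float64(-0.9083)], [np.float64(0.3516), np.float64(-0.3599), np.float64(0.4219)], [np.float64(0.8106), np.float64(0.3336), np.float64(-0.4449), np.float64(0.1836)], [np.float64(-0.3823), np.float64(0.357), np.float64(0.1273), np.float64(0.1221), np.float64(0.6481), np.float64(0.7455), np.float64(-0.583)]]
[ 0.0455  0.1818 -0.7683  2.3315  1.3346  0.5521  0.7835]
[ 0.015  0.003 -0.014 -0.07   0.022 -0.103] tcp [ 0.367 -0.348  0.417] tiplocal [-0.417 -0.438  0.094] step 0.02 7.2
[ 0.03   0.004 -0.028 -0.141  0.04  -0.206] tcp [ 0.383 -0.335  0.412] tiplocal [-0.394 -0.432  0.093] step 0.021 7.3
[ 0.045  0.005 -0.043 -0.213  0.053 -0.31 ] tcp [ 0.398 -0.321  0.407] tiplocal [-0.371 -0.425  0.093] step 0.021 7.3
[ 0.06   0.004 -0.059 -0.286  0.062 -0.415] tcp [ 0.413 -0.306  0.403] tiplocal [-0.348 -0.416  0.094] step 0.022 7.3
[ 0.075  0.002 -0.075 -0.361  0.067 -0.52 ] tcp [ 0.427 -0.289  0.399] tiplocal [-0.325 -0.405  0.094] step 0.022 7.4
[ 0.09  -0.001 
[... 1505 characters left out ...]
 0.027 7.8
[ 0.006  0.071 -0.04  -0.156 -0.127 -0.357] tcp [0.51  0.044 0.364] tiplocal [-0.097 -0.088  0.108] step 0.028 7.9
[ 0.012  0.094 -0.055 -0.203 -0.175 -0.478] tcp [0.504 0.071 0.363] tiplocal [-0.093 -0.056  0.107] step 0.028 7.9
[ 0.019  0.116 -0.07  -0.247 -0.225 -0.598] tcp [0.496 0.098 0.361] tiplocal [-0.092 -0.024  0.106] step 0.028 7.9
[ 0.027  0.138 -0.087 -0.29  -0.278 -0.719] tcp [0.487 0.125 0.36 ] tiplocal [-0.092  0.008  0.104] step 0.028 7.9
[ 0.037  0.158 -0.103 -0.329 -0.334 -0.84 ] tcp [0.475 0.151 0.359] tiplocal [-0.095  0.04   0.102] step 0.028 8.0
[ 0.049  0.177 -0.121 -0.367 -0.393 -0.96 ] tcp [0.462 0.176 0.358] tiplocal [-0.1    0.072  0.099] step 0.028 8.0
```

Emit:
apply_moves:
  plan:
    - [[0.015,0.003,-0.014,-0.07,0.022,-0.103,0.3],[0.03,0.004,-0.028,-0.141,0.04,-0.206,0.3],[0.045,0.005,-0.043,-0.213,0.053,-0.31,0.3],[0.06,0.004,-0.059,-0.286,0.062,-0.415,0.3],[0.075,0.002,-0.075,-0.361,0.067,-0.52,0.3],[0.09,-0.001,-0.092,-0.436,0.066,-0.625,0.3],[0.105,-0.005,-0.109,-0.513,0.062,-0.731,0.3],[0.12,-0.011,-0.126,-0.59,0.052,-0.836,0.3]]

```text
time: 2.55
ee_pos: [0.4653, -0.2316, 0.3886]
tool_rot: [0.532, 0.747, -0.344, 0.202]
ft_force: [-0.1, -0.4, -0.4]
finger_gap: 0.0302
```

Emit:
apply_moves:
  plan:
    - [[0.012,0.015,-0.014,-0.07,-0.012,-0.111,0.3],[0.025,0.03,-0.029,-0.139,-0.029,-0.223,0.3],[0.039,0.043,-0.045,-0.206,-0.05,-0.335,0.3],[0.054,0.056,-0.062,-0.273,-0.074,-0.448,0.3],[0.07,0.067,-0.079,-0.338,-0.103,-0.561,0.3],[0.086,0.076,-0.096,-0.403,-0.136,-0.675,0.3],[0.104,0.085,-0.115,-0.466,-0.173,-0.788,0.3],[0.122,0.092,-0.133,-0.528,-0.214,-0.902,0.3]]

```text
time: 3.35
ee_pos: [0.5172, -0.0364, 0.37]
tool_rot: [0.05, 0.938, -0.25, 0.236]
ft_force: [-0.1, -0.1, -0.2]
finger_gap: 0.0297
```

```bash
python3 rec.py; python3 - <<'E'
from jp import *
s=arm.state();q0=np.array(s["joint_positions"]); p,R=fk(q0,P); print("fk err",p-s["ee_pos"],(R.inv()*Ro.from_quat(s["tool_rot"])).magnitude())
q1=ik(*tp(300,.11),q0,1e-2)[0]; q1=ik(*tp(300,.11),q1)[0]
print(q1)
for p,R,d in rows(q0,q1,8):
    l=A.T@(p+R.apply([0,0,TIP])-c); print(d.round(3),p.round(3),l.round(3))
print((fk(q0,P)[1].inv()*R).magnitude())
E
```

```text
3.35 [[np.float64(0.2129), np.float64(0.2424), np.float64(-0.5967), np.float64(2.2223), np.float64(1.1899), np.float64(0.8681), np.float64(0.2211)], [np.float64(0.5172), np.float64(-0.0364), np.float64(0.37)], [np.float64(0.0503), np.float64(0.9375), np.float64(-0.2504), np.float64(0.2363)], [np.float64(-0.1291), np.float64(-0.0617), np.float64(-0.2891), np.float64(0.1288), np.float64(0.1975), np.float64(-0.3885), np.float64(0.7052)]]
fk err [-0.     -0.0002 -0.0001] 1.478667037851308e-05
[ 0.0907  0.1929 -0.8205  2.3276  1.3416  0.5674  0.7807]
[ 0.001  0.024 -0.012 -0.054 -0.039 -0.118] [ 0.517 -0.01   0.368] [-0.111 -0.148  0.109]
[ 0.003  0.048 -0.025 -0.105 -0.081 -0.238] [0.514 0.018 0.366] [-0.103 -0.118  0.109]
[ 0.007  0.071 -0.039 -0.154 -0.126 -0.357] [0.51  0.045 0.365] [-0.097 -0.087  0.109]
[ 0.012  0.094 -0.054 -0.2   -0.173 -0.477] [0.504 0.072 0.363] [-0.093 -0.056  0.108]
[ 0.019  0.117 -0.069 -0.244 -0.223 -0.598] [0.496 0.099 0.362] [-0.092 -0.024  0.107]
[ 0.027  0.138 -0.085 -0.286 -0.275 -0.718] [0.487 0.125 0.36 ] [-0.092  0.008  0.105]
[ 0.038  0.159 -0.102 -0.326 -0.33  -0.839] [0.475 0.151 0.359] [-0.095  0.04   0.102]
[ 0.049  0.178 -0.118 -0.363 -0.388 -0.959] [0.462 0.176 0.358] [-0.1    0.072  0.099]
1.096685679471652
```

Emit:
apply_moves:
  plan:
    - [[0.001,0.024,-0.012,-0.054,-0.039,-0.118,0.3],[0.003,0.048,-0.025,-0.105,-0.081,-0.238,0.3],[0.007,0.071,-0.039,-0.154,-0.126,-0.357,0.3],[0.012,0.094,-0.054,-0.2,-0.173,-0.477,0.3],[0.019,0.117,-0.069,-0.244,-0.223,-0.598,0.3],[0.027,0.138,-0.085,-0.286,-0.275,-0.718,0.3],[0.038,0.159,-0.102,-0.326,-0.33,-0.839,0.3],[0.049,0.178,-0.118,-0.363,-0.388,-0.959,0.3]]

```text
time: 4.15
ee_pos: [0.4629, 0.1757, 0.3578]
tool_rot: [-0.472, 0.822, -0.169, 0.269]
ft_force: [0.1, 0.5, 0.3]
finger_gap: 0.03
```

```bash
python3 rec.py; python3 - <<'E'
from h import *
import cv2
for n in("wrist","side"):
    c=vision.get_calibration(n); im=vision.grab_frame(n)[:,:,::-1]; cv2.imwrite(f"pics/c_{n}.png",im); np.save(f"c_{n}.npy",c,allow_pickle=True)
E
```

```text
4.15 [[np.float64(0.0955), np.float64(0.1954), np.float64(-0.8251), np.float64(2.3266), np.float64(1.3452), np.float64(0.5695), np.float64(0.7793)], [np.float64(0.4629), np.float64(0.1757), np.float64(0.3578)], [np.float64(-0.4716), np.float64(0.8224), np.float64(-0.1694), np.float64(0.2693)], [np.float64(-0.1345), np.float64(-0.0534), np.float64(-0.2625), np.float64(0.127), np.float64(0.2127), np.float64(-0.3862), np.float64(0.6932)]]
```

View pics/c_wrist.png

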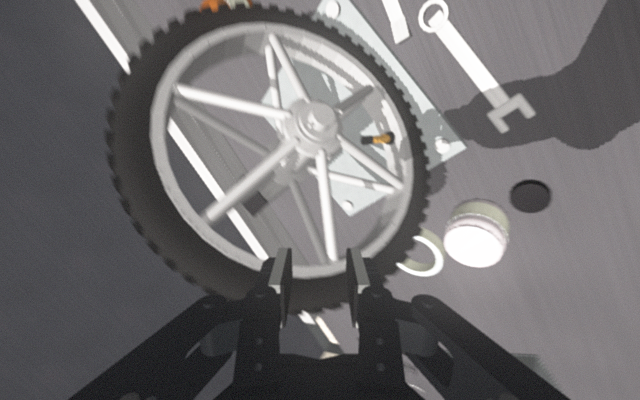

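View pics/c_side.png

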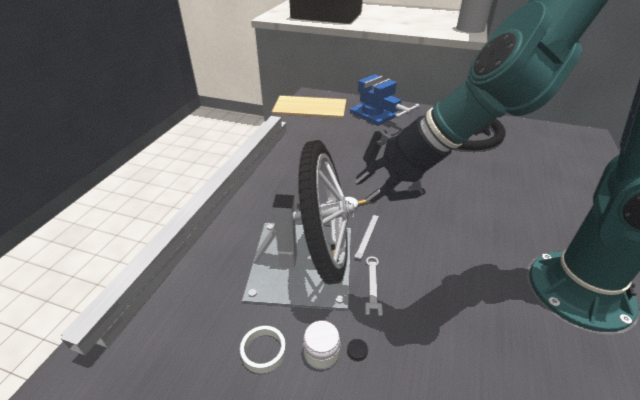

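```bash
cat > ov.py <<'E'
from h import *
import cv2,sys
w=np.load("w.npz");A=w["A"];c=w["c"]
def draw(img,n,cal,val):
    e=lambda a:np.array([0,-np.sin(a),np.cos(a)])
    for k in range(6):
        f=np.radians(val+30+60*k)
        a,b=[tuple(int(v) for v in proj(n,c+A@(e(f)*r+np.array([x,0,0])),cal).round()) for r,x in((.024,-.04),(.120,-.008))]
        cv2.line(img,a,b,(0,0,255) if k else (255,0,255),1)
    f=np.radians(val); a,b=[tuple(int(v) for v in proj(n,c+A@(e(f)*r),cal).round()) for r in(.078,.118)]
    cv2.line(img,a,b,(0,255,0),1)
    t=tuple(int(v) for v in proj(n,c-A[:,0]*.062,cal).round()); cv2.circle(img,t,2,(255,0,0),-1)
    for r,x in((.118,-.015),(.158,0)):
        pts=np.array([proj(n,c+A@(e(a)*r+np.array([x,0,0])),cal) for a in np.linspace(0,6.28,90)]).round().astype(int)
        cv2.polylines(img,[pts],True,(255,255,0),1)
    return img
if __name__=="__main__":
    n=sys.argv[1];im=cv2.imread(sys.argv[2]); cal=np.load(sys.argv[3],allow_pickle=True).item() if len(sys.argv)>5 and sys.argv[3]!='-' else None
    cv2.imwrite(sys.argv[5] if len(sys.argv)>5 else "pics/o.png",draw(im,n,cal,float(sys.argv[4])))
E
python3 ov.py wrist pics/c_wrist.png c_wrist.npy 209.5 pics/c_ov.png
python3 - <<'E'
from ov import *
cal=np.load("c_wrist.npy",allow_pickle=True).item()
for u,v in((380,138.5),(367,140)):
    p=A.T@(onplane("wrist",u,v,c,A[:,0],cal)-c); print("valve",p,np.hypot(*p[1:]),np.degrees(np.arctan2(-p[1],p[2]))%360)
for u,v in((180,90),(208,216),(333,258),(400,187),(271,40)):
    p=A.T@(onplane("wrist",u,v,c-A[:,0]*.008,A[:,0],cal)-c); print("spoke end",np.hypot(*p[1:]),np.degrees(np.arctan2(-p[1],p[2]))%360)
E
```

```text
valve [-0.      0.0507 -0.0888] 0.10224983018641962 209.69689468361912
valve [-0.      0.0422 -0.0724] 0.08374653582698992 210.22201851404918
spoke end 0.11220803066062293 57.45343402762221
spoke end 0.11245954515210019 357.8026503428991
spoke end 0.11642945757200435 298.0145836883056
spoke end 0.1200102073732306 240.32775521423045
spoke end 0.11126029031554188 116.74280691240538
```

View pics/c_ov.png

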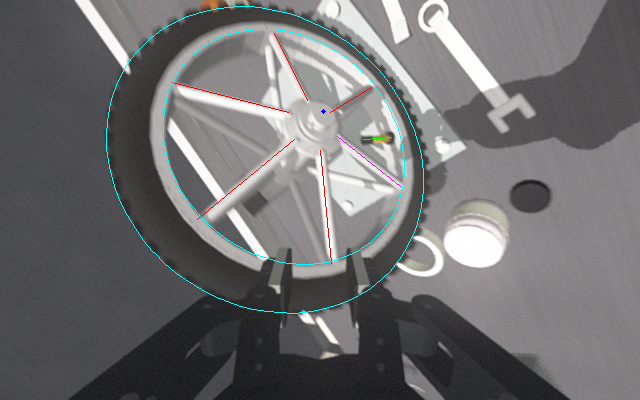

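```bash
cat > snap.py <<'E'
from h import *
import cv2,sys
tag=sys.argv[1]
for n in sys.argv[2:]:
    c=vision.get_calibration(n); im=vision.grab_frame(n)[:,:,::-1]; cv2.imwrite(f"pics/{tag}_{n}.png",im); np.save(f"{tag}_{n}.npy",c,allow_pickle=True)
s=arm.state(); print(s["time"],s["ee_pos"],np.abs(s["dq"]).max(),s["ft_force"])
E
python3 snap.py d wrist; python3 ov.py wrist pics/d_wrist.png d_wrist.npy 209.5 pics/d_ov.png
```

```text
4.3 [0.463  0.1751 0.3579] 0.03737000071928376 [ 0.7021 -1.0438  0.1329]
```

View pics/d_ov.png

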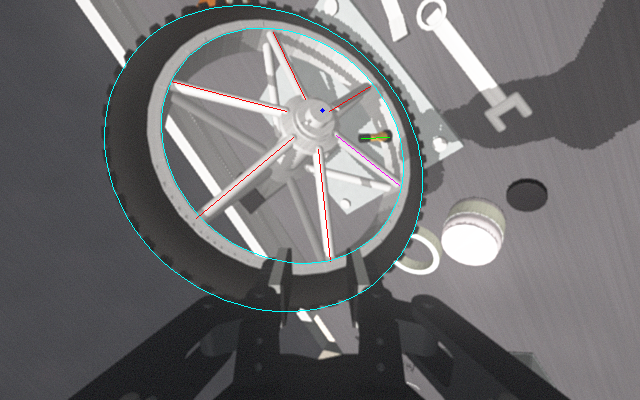

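```bash
cat > go.py <<'E'
from jp import *
import sys
s=arm.state(); p0=np.array(s["ee_pos"]);R0=Ro.from_quat(s["tool_rot"])
def to(phi,back=0,**k):
    d=delta(p0,R0,*tp(phi,back,**k)); return d.round(4)
E
python3 - <<'E'
from go import *
for b in(.11,.055,0): print(to(299.5,b))
E
```

```text
[-0.      0.0015 -0.0003 -0.0022 -0.0018 -0.0125]
[-0.0001  0.0016  0.0547 -0.0022 -0.0018 -0.0125]
[-0.0002  0.0017  0.1097 -0.0022 -0.0018 -0.0125]
```

Emit:
apply_moves:
  plan:
    - [[0,0.0,0.012,0,0,-0.005,0.3],[0,0.001,0.024,0,0,-0.012,0.3],[0,0.0015,0.036,0,0,-0.012,0.3],[0,0.0015,0.048,0,0,-0.012,0.3],[0,0.0015,0.06,0,0,-0.012,0.3],[0,0.0015,0.072,0,0,-0.012,0.3],[0,0.0015,0.082,0,0,-0.012,0.3],[0,0.0015,0.082,0,0,-0.012,0.3]]

```text
time: 5.1
ee_pos: [0.513, 0.1714, 0.2904]
tool_rot: [-0.472, 0.822, -0.172, 0.267]
ft_force: [-0.9, 0.1, 0.4]
finger_gap: 0.0301
```

```bash
python3 snap.py e wrist side; python3 ov.py wrist pics/e_wrist.png e_wrist.npy 209.5 pics/e_ov.png; python3 - <<'E'
import cv2
a=cv2.imread("pics/e_side.png")[110:310,260:460]; cv2.imwrite("pics/e_sc.png",cv2.resize(a,None,fx=3,fy=3,interpolation=cv2.INTER_CUBIC))
E
```

```text
5.2 [0.5123 0.1722 0.2914] 0.017279155187824944 [-0.7852  0.5722  1.3036]
```

View pics/e_ov.png

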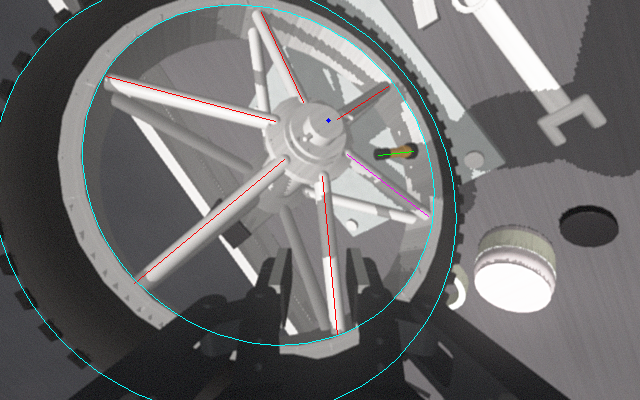

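View pics/e_sc.png

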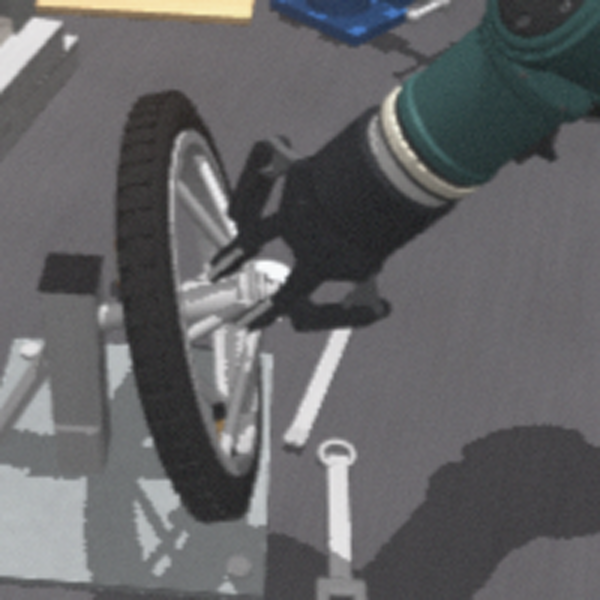

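```bash
python3 - <<'E'
from p3 import *
for psi in(-15,0):
 for phi in range(290,421,10):
  p,R=tp(phi,0,40,psi); m=9;rr=0
  for dy in(-.062,.062):
   for dz in(-.01,0,.01,.02):
    for dx in(-.012,.012):
     l=A.T@(p+R.apply([dx,dy,dz])-c); r=np.hypot(*l[1:])
     if r>.105 and -.0175-l[0]<m: m=-.0175-l[0];rr=r
  print(psi,phi,round(m*1000,1),round(rr*1000))
E
python3 - <<'E'
from go import *
print(to(299.5,0), to(298.5,0))
E
```

```text
-15 290 4.2 112
-15 300 8.4 114
-15 310 13.2 116
-15 320 18.1 118
-15 330 23.2 120
-15 340 28.4 121
-15 350 28.4 121
-15 360 23.2 120
-15 370 18.1 118
-15 380 13.2 116
-15 390 8.4 114
-15 400 4.2 112
-15 410 0.7 111
-15 420 -1.4 110
0 290 -0.5 110
0 300 2.3 111
0 310 6.2 113
0 320 10.8 115
0 330 15.6 117
0 340 20.7 119
0 350 25.8 121
0 360 31.1 122
0 370 25.8 121
0 380 20.7 119
0 390 15.6 117
0 400 10.8 115
0 410 6.2 113
0 420 2.3 111
[-0.0012  0.0014  0.0269 -0.0027 -0.004  -0.0031] [-0.0012  0.0024  0.0274 -0.0027 -0.004  -0.0201]
```

Emit:
apply_moves:
  plan:
    - [[0,0.002,0.009,0,0,0,0.3],[-0.001,0.002,0.018,-0.003,-0.004,-0.01,0.3],[-0.001,0.002,0.026,-0.003,-0.004,-0.01,0.3],[-0.001,0.002,0.026,-0.003,-0.004,-0.01,0.6],[-0.001,0.002,0.026,-0.003,-0.004,-0.01,0.6],[-0.001,0.002,0.026,-0.003,-0.004,-0.01,0.6],[-0.001,0.002,0.026,-0.003,-0.004,-0.01,0.6],[-0.001,0.002,0.026,-0.003,-0.004,-0.01,0.6]]
  grip_force: 20

```text
time: 6.0
ee_pos: [0.5264, 0.1742, 0.2701]
tool_rot: [-0.479, 0.818, -0.171, 0.268]
ft_force: [-0.2, 1.2, -2.0]
finger_gap: 0.0169
```

```bash
python3 snap.py f wrist; python3 ov.py wrist pics/f_wrist.png f_wrist.npy 209.5 pics/f_ov.png; python3 - <<'E'
from go import *
print(to(299.5,0))
for k in range(1,9): print(list(map(float,to(299.5+3*k))))
for k in range(1,9): print(k,list(map(float,delta(*tp(323.5),*tp(323.5+3*k)).round(4))))
E
```

```text
6.05 [0.5264 0.1742 0.2701] 0.0017706572938942457 [-1.5372  1.5036 -1.1298]
[ 0.0004 -0.0013  0.0015  0.001   0.0016  0.0088]
[0.0005, -0.0042, 0.0, 0.0011, 0.0016, 0.0589]
[0.0007, -0.0071, -0.0014, 0.0011, 0.0016, 0.1077]
[0.0011, -0.0101, -0.0026, 0.0012, 0.0016, 0.1552]
[0.0016, -0.0131, -0.0038, 0.0012, 0.0015, 0.2017]
[0.0023, -0.016, -0.005, 0.0012, 0.0015, 0.247]
[0.0031, -0.019, -0.006, 0.0013, 0.0015, 0.2915]
[0.0041, -0.022, -0.0069, 0.0013, 0.0014, 0.335]
[0.0052, -0.0249, -0.0077, 0.0013, 0.0014, 0.3778]
1 [0.0001, -0.0032, -0.0007, 0.0, 0.0, 0.0422]
2 [0.0003, -0.0063, -0.0013, 0.0, -0.0, 0.0837]
3 [0.0006, -0.0095, -0.0018, 0.0, 0.0, 0.1248]
4 [0.0011, -0.0127, -0.0022, -0.0, 0.0, 0.1656]
5 [0.0017, -0.0159, -0.0025, -0.0, 0.0, 0.206]
6 [0.0024, -0.0191, -0.0027, -0.0, -0.0, 0.2462]
7 [0.0032, -0.0222, -0.0028, -0.0, -0.0, 0.2864]
8 [0.0042, -0.0253, -0.0027, -0.0, 0.0, 0.3265]
```

View pics/f_ov.png

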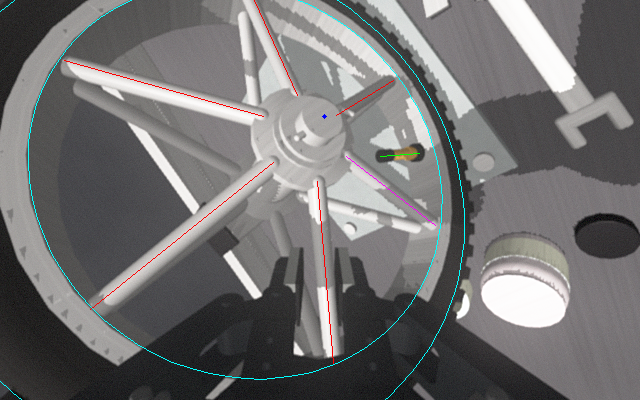

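Emit:
apply_moves:
  plan:
    - [[0,-0.003,0,0.001,0.002,0.04,0.6],[0.0005,-0.0065,-0.001,0.001,0.002,0.1,0.6],[0.001,-0.01,-0.0026,0.001,0.002,0.155,0.6],[0.0016,-0.013,-0.0038,0.001,0.002,0.2,0.6],[0.0023,-0.016,-0.005,0.001,0.002,0.247,0.6],[0.003,-0.019,-0.006,0.001,0.002,0.29,0.6],[0.004,-0.022,-0.007,0.001,0.001,0.335,0.6],[0.005,-0.025,-0.0077,0.001,0.001,0.378,0.6]]

```text
time: 6.85
ee_pos: [0.5367, 0.1585, 0.2884]
tool_rot: [-0.316, 0.894, -0.117, 0.295]
ft_force: [-3.3, 1.5, 1.1]
finger_gap: 0.0173
```

```bash
python3 snap.py g wrist; python3 ov.py wrist pics/g_wrist.png g_wrist.npy 229.5 pics/g_ov.png; python3 - <<'E'
from go import *
print(to(323.5,0))
for k in range(1,9): print(list(map(float,to(323.5+3.5*k))))
E
```

```text
6.9 [0.5374 0.1579 0.2888] 0.06735557721113088 [-0.8732  0.2005 -0.1013]
[ 0.0006  0.0004  0.0003 -0.0002  0.0011 -0.0042]
[0.0006, -0.0033, -0.0006, -0.0002, 0.0011, 0.0449]
[0.0009, -0.007, -0.0012, -0.0001, 0.0011, 0.0933]
[0.0013, -0.0107, -0.0018, -0.0001, 0.0011, 0.1411]
[0.002, -0.0145, -0.0022, -0.0001, 0.0011, 0.1884]
[0.0028, -0.0182, -0.0024, -0.0001, 0.0011, 0.2354]
[0.0037, -0.0218, -0.0025, -0.0, 0.0011, 0.2822]
[0.0049, -0.0254, -0.0025, -0.0, 0.0011, 0.329]
[0.0062, -0.029, -0.0023, 0.0, 0.0011, 0.3759]
```

View pics/g_ov.png

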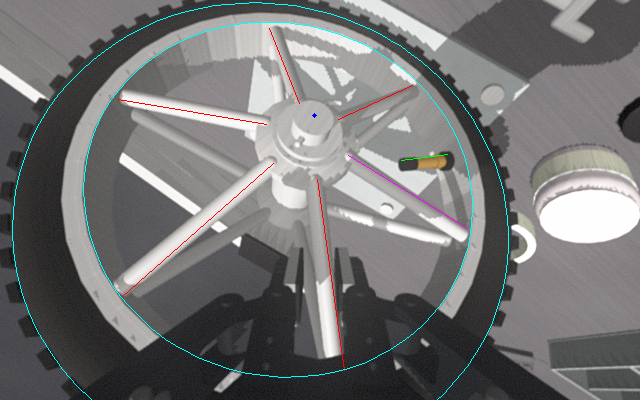

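Emit:
apply_moves:
  plan:
    - [[0.0006,-0.003,-0.0006,0,0.001,0.045,0.6],[0.001,-0.007,-0.001,0,0.001,0.093,0.6],[0.0013,-0.0107,-0.0018,0,0.001,0.141,0.6],[0.002,-0.0145,-0.0022,0,0.001,0.188,0.6],[0.0028,-0.018,-0.0024,0,0.001,0.235,0.6],[0.0037,-0.0218,-0.0025,0,0.001,0.282,0.6],[0.005,-0.0254,-0.0025,0,0.001,0.329,0.6],[0.006,-0.029,-0.0023,0,0.001,0.376,0.6]]

```text
time: 7.7
ee_pos: [0.5469, 0.1327, 0.2996]
tool_rot: [-0.143, 0.937, -0.06, 0.312]
ft_force: [-2.2, 2.3, 0.5]
finger_gap: 0.0173
```

```bash
python3 snap.py i wrist;  python3 - <<'E'
from go import *
print(to(351.5,0))
for k in range(1,9): print(list(map(float,to(351.5+3.5*k))))
E
```

```text
7.75 [0.5473 0.1316 0.2997] 0.07825905192522095 [-0.4566 -0.2147  0.6095]
[ 0.0009  0.0003 -0.0002 -0.0007  0.0011  0.0002]
[0.001, -0.0035, 0.0001, -0.0007, 0.0011, 0.0474]
[0.0013, -0.0073, 0.0006, -0.0007, 0.0011, 0.095]
[0.0017, -0.011, 0.0013, -0.0006, 0.0011, 0.1432]
[0.0023, -0.0146, 0.0021, -0.0006, 0.0011, 0.192]
[0.0031, -0.0182, 0.003, -0.0006, 0.0011, 0.2418]
[0.0041, -0.0217, 0.0041, -0.0006, 0.0012, 0.2925]
[0.0052, -0.0251, 0.0052, -0.0005, 0.0012, 0.3445]
[0.0065, -0.0284, 0.0066, -0.0005, 0.0012, 0.3977]
```

View pics/i_wrist.png

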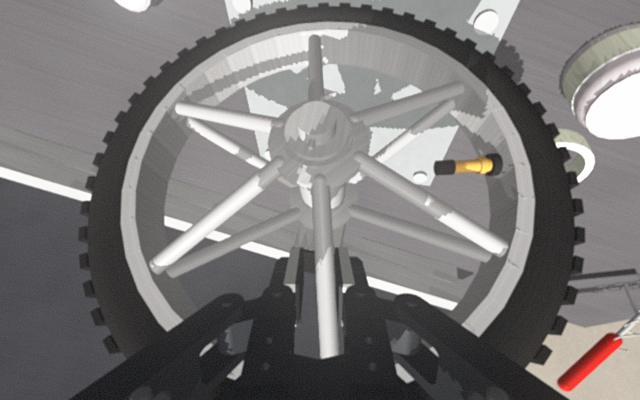

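Emit:
apply_moves:
  plan:
    - [[0.001,-0.0035,0,0,0.001,0.047,0.6],[0.0013,-0.0073,0.0006,0,0.001,0.095,0.6],[0.0017,-0.011,0.0013,0,0.001,0.143,0.6],[0.0023,-0.0146,0.002,0,0.001,0.192,0.6],[0.003,-0.018,0.003,0,0.001,0.242,0.6],[0.004,-0.0217,0.004,0,0.001,0.2925,0.6],[0.005,-0.025,0.005,0,0.001,0.3445,0.6],[0.0065,-0.0284,0.0066,0,0.001,0.398,0.6]]

```text
time: 8.55
ee_pos: [0.5533, 0.1037, 0.297]
tool_rot: [0.045, 0.947, 0.003, 0.319]
ft_force: [-1.4, 2.5, 0.7]
finger_gap: 0.0168
```

```bash
python3 snap.py j wrist;  python3 - <<'E'
from go import *
print(to(379.5,0))
for b in (.03,.06,.09): print(b,to(379.5,b))
E
```

```text
8.6 [0.5534 0.1024 0.2966] 0.10828255577102854 [ 0.0087 -1.3775  0.2782]
[ 0.0005 -0.0001 -0.0003 -0.0006  0.0011 -0.0001]
0.03 [ 0.0004 -0.0001 -0.0303 -0.0006  0.0011 -0.0001]
0.06 [ 0.0004 -0.0001 -0.0603 -0.0006  0.0011 -0.0001]
0.09 [ 0.0004 -0.0001 -0.0903 -0.0006  0.0011 -0.0001]
```

View pics/j_wrist.png

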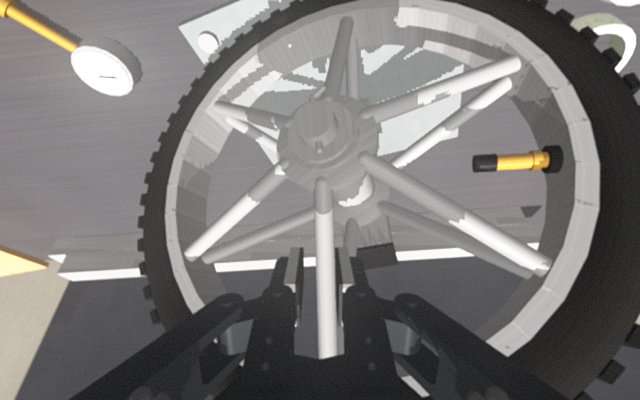

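```bash
cat >> p3.py <<'E'
def fp(phi,back=0,rollphi=345,th=40,psi=-15,r=.062,xt=-.016):
    e=lambda f:np.array([0,-np.sin(f),np.cos(f)])
    _,R=tpose(rollphi,th,psi,half=1); z=R.as_matrix()[:,2]
    tip=c+A@(e(np.radians(phi))*r+np.array([xt,0,0])); return tip-z*(TIP+back),R
E
python3 - <<'E'
from go import *
a=tp(379.5,.09)
for ph in(352,):
  print("lateral",delta(*a,*fp(ph,.09)).round(4), "insert",delta(*fp(ph,.09),*fp(ph,0)).round(3))
q=np.array(s["joint_positions"]);print(q)
for ph,b in((352,.09),(352,0),(370,0),(390,0),(410,0),(434,0),(434,.09)):
  q,e,aa=ik(*fp(ph,b),q); print(ph,b,e.round(5),q)
from ov import *
cal=np.load("j_wrist.npy",allow_pickle=True).item()
for u,v in((523,161),(485,163),(545,160)):
    p=A.T@(onplane("wrist",u,v,c,A[:,0],cal)-c); print("valve",np.hypot(*p[1:]),np.degrees(np.arctan2(-p[1],p[2]))%360)
E
```

```text
lateral [ 0.0058  0.0281 -0.0067  0.      0.     -0.4846] insert [0.   0.   0.09 0.   0.   0.  ]
[ 0.2903  0.4135 -0.8266  2.2841  1.7144  0.564  -0.4747]
352 0.09 0.0 [ 0.3629  0.2108 -0.9738  2.2913  1.3262  0.5329  0.2762]
352 0 0.0 [ 0.2936  0.441  -0.9277  2.275   1.6618  0.652   0.0162]
370 0 0.0 [ 0.3326  0.4366 -0.9182  2.2782  1.6829  0.621   0.0324]
390 0 0.0 [ 0.3706  0.4468 -0.9096  2.2891  1.7347  0.601   0.02  ]
410 0 0.0 [ 0.4014  0.473  -0.9076  2.3068  1.8097  0.603  -0.0208]
434 0 0.0 [ 0.4244  0.5227 -0.9148  2.3342  1.9095  0.6378 -0.0911]
434 0.09 0.0 [ 0.4893  0.2796 -0.95    2.3693  1.6394  0.4696  0.0956]
valve 0.10221251760663676 281.7049303136444
valve 0.08367176090916242 281.7758842409937
valve 0.11236682950522082 281.72317662107304
```

```bash
python3 - <<'E'
from go import *
print(delta(p0,R0,*fp(343,.09)).round(4))
E
```

```text
[ 0.0104  0.0367 -0.0973 -0.0009  0.0009 -0.4847]
```

Emit:
apply_moves:
  plan:
    - [[0,0,-0.015,0,0,0,0.6],[0,0,-0.04,0,0,0,0.6],[0,0,-0.07,0,0,0,0.6],[0,0.002,-0.09,0,0,-0.06,1],[0.003,0.012,-0.095,0,0,-0.18,1],[0.006,0.024,-0.097,0,0,-0.32,1],[0.0104,0.0367,-0.0973,-0.001,0.001,-0.44,1],[0.0104,0.0367,-0.0973,-0.001,0.001,-0.485,1]]

```text
time: 9.4
ee_pos: [0.4887, 0.1439, 0.3692]
tool_rot: [-0.187, 0.93, -0.074, 0.309]
ft_force: [-0.4, -1.1, -0.5]
finger_gap: -0.0001
```

```bash
python3 -c "
from cell import vision
vision.grab_frame('side')"; python3 snap.py k wrist; python3 - <<'E'
from go import *
for b in(.09,.045,0): print(to(343,b), delta(p0,R0,*fp(343,b)).round(4))
E
```

```text
9.5 [0.4889 0.1424 0.3689] 0.03806468395971945 [ 0.22   -0.5169 -0.1851]
[-0.0007 -0.0003  0.0002  0.0001 -0.0017 -0.0222] [-0.0007 -0.0003  0.0002  0.     -0.0017  0.0046]
[-0.0008 -0.0003  0.0452  0.0001 -0.0017 -0.0222] [-0.0008 -0.0003  0.0452  0.     -0.0017  0.0046]
[-0.0009 -0.0003  0.0902  0.0001 -0.0017 -0.0222] [-0.0009 -0.0003  0.0902  0.     -0.0017  0.0046]
```

View pics/k_wrist.png

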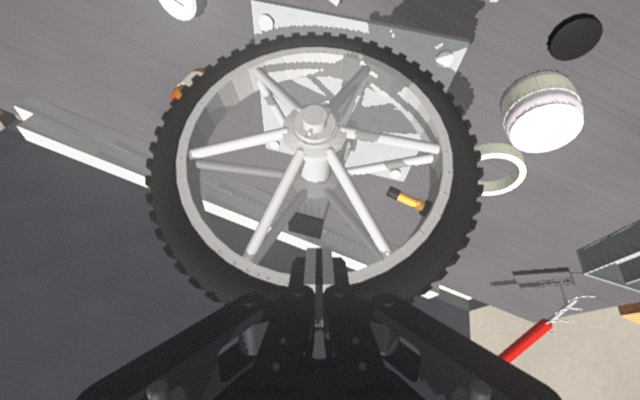

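```bash
cat > va.py <<'E'
from ov import *
def va(tag,*uv,n="wrist",x=0):
    cal=np.load(f"{tag}_{n}.npy",allow_pickle=True).item()
    for u,v in uv:
        p=A.T@(onplane(n,u,v,c+A[:,0]*x,A[:,0],cal)-c); print(np.hypot(*p[1:]).round(4),(np.degrees(np.arctan2(-p[1],p[2]))%360).round(2))
E
python3 - <<'E'
from va import *
va("k",(391,191),(410,200),(424,206)); print("spoke ends"); va("k",(251,259),(387,255),(192,156),(437,147),x=-.008)
E
python3 ov.py wrist pics/k_wrist.png k_wrist.npy 281.5 pics/k_ov.png
```

```text
0.0814 283.09
0.1004 283.07
0.114 282.77
spoke ends
0.1162 11.16
0.1174 313.53
0.1161 71.3
0.1181 252.6
```

View pics/k_ov.png

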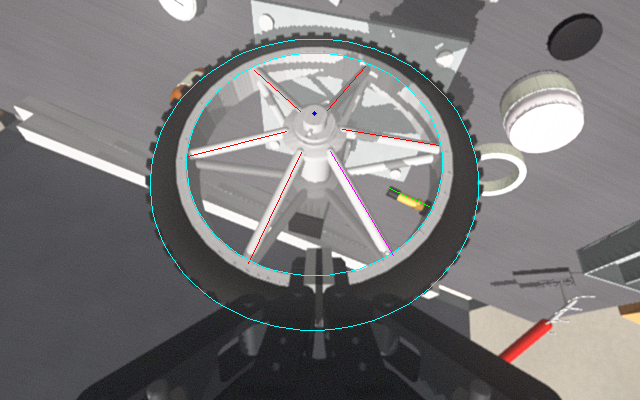

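Emit:
apply_moves:
  plan:
    - [[0,0,0.012,0,0,0,1],[0,0,0.026,0,0,0.0,1],[0,0,0.04,0,0,0.0,1],[-0.001,0,0.054,0,0,0.0,1],[-0.001,0,0.068,0,0,0.0,1],[-0.001,0,0.08,0,0,0.0,1],[-0.001,0,0.09,0,0,0.0,1],[-0.001,0,0.09,0,0,0.0,1]]

```text
time: 10.3
ee_pos: [0.5441, 0.1394, 0.296]
tool_rot: [-0.183, 0.931, -0.074, 0.307]
ft_force: [-0.6, 1.0, 0.6]
finger_gap: 0.0002
```

```bash
python3 snap.py l wrist; python3 - <<'E'
from go import *
for k in range(0,9): print(list(map(float,delta(p0,R0,*fp(343+3.5*k)).round(4))))
E
```

```text
10.35 [0.5437 0.1399 0.2966] 0.02275504046891715 [-0.3264 -0.249  -0.0212]
[-0.0006, 0.0, -0.0006, 0.0004, -0.0035, 0.0024]
[-0.0006, -0.0038, -0.0006, 0.0004, -0.0035, 0.0024]
[-0.0004, -0.0075, -0.0004, 0.0004, -0.0035, 0.0024]
[-0.0001, -0.0113, -0.0001, 0.0004, -0.0035, 0.0024]
[0.0004, -0.015, 0.0003, 0.0004, -0.0035, 0.0024]
[0.0011, -0.0187, 0.0009, 0.0004, -0.0035, 0.0024]
[0.002, -0.0223, 0.0016, 0.0004, -0.0035, 0.0024]
[0.003, -0.0259, 0.0025, 0.0004, -0.0035, 0.0024]
[0.0042, -0.0293, 0.0035, 0.0004, -0.0035, 0.0024]
```

View pics/l_wrist.png

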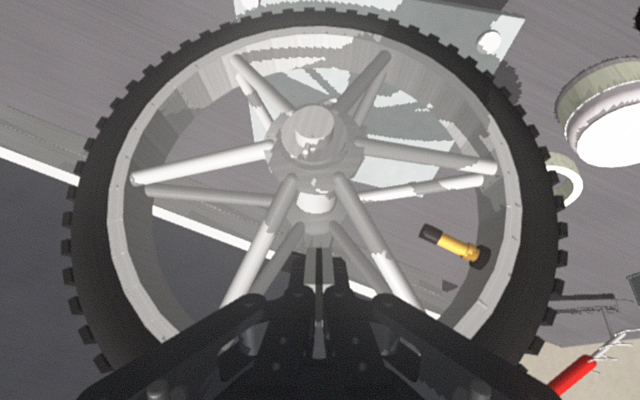

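Emit:
apply_moves:
  plan:
    - [[-0.0006,-0.0038,-0.0006,0,-0.003,0.002,1],[-0.0004,-0.0075,-0.0004,0,-0.003,0.002,1],[-0.0001,-0.0113,-0.0001,0,-0.003,0.002,1],[0.0004,-0.015,0.0003,0,-0.003,0.002,1],[0.0011,-0.0187,0.0009,0,-0.003,0.002,1],[0.002,-0.0223,0.0016,0,-0.003,0.002,1],[0.003,-0.0259,0.0025,0,-0.003,0.002,1],[0.0042,-0.0293,0.0035,0,-0.003,0.002,1]]

```text
time: 11.15
ee_pos: [0.5507, 0.1125, 0.2992]
tool_rot: [-0.184, 0.93, -0.072, 0.309]
ft_force: [-0.8, 3.2, -1.0]
finger_gap: 0.0002
```

```bash
python3 snap.py m wrist; python3 - <<'E'
from go import *
for k in range(0,9): print(list(map(float,delta(p0,R0,*fp(371+3*k)).round(4))))
E
```

```text
11.2 [0.551  0.1111 0.299 ] 0.04001820599081048 [-0.0579  0.463  -0.7517]
[-0.0002, -0.0, 0.0003, 0.0008, 0.0001, 0.0014]
[0.001, -0.0029, 0.0012, 0.0008, 0.0001, 0.0014]
[0.0022, -0.0057, 0.0023, 0.0008, 0.0001, 0.0014]
[0.0036, -0.0084, 0.0034, 0.0008, 0.0001, 0.0014]
[0.0051, -0.011, 0.0047, 0.0008, 0.0001, 0.0014]
[0.0067, -0.0135, 0.006, 0.0008, 0.0001, 0.0014]
[0.0083, -0.0159, 0.0074, 0.0008, 0.0001, 0.0014]
[0.0101, -0.0182, 0.0089, 0.0008, 0.0001, 0.0014]
[0.012, -0.0203, 0.0105, 0.0008, 0.0001, 0.0014]
```

View pics/m_wrist.png

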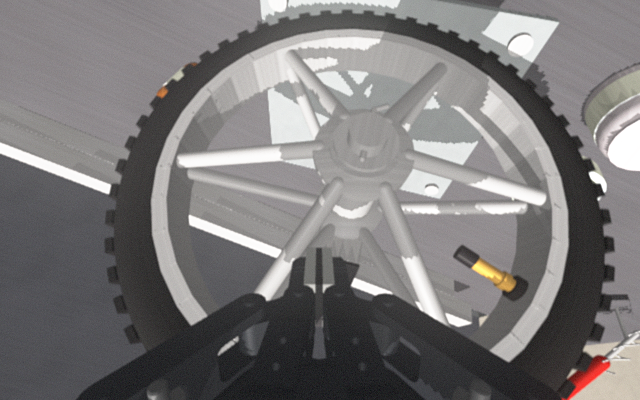

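```bash
python3 - <<'E'
from va import *
va("m",(462,252),(490,271),(510,284))
va("l",(428,233),(450,244),(475,256))
E
python3 ov.py wrist pics/m_wrist.png m_wrist.npy 289 pics/m_ov.png
```

```text
0.0803 291.53
0.0992 291.78
0.112 291.75
0.0821 283.73
0.0968 283.77
0.1128 283.65
```

View pics/m_ov.png

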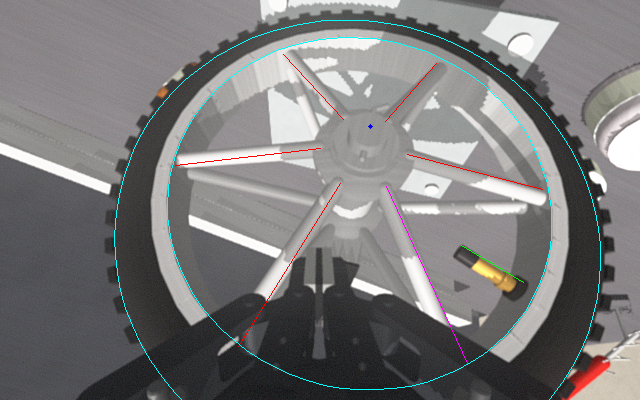

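```bash
python3 ov.py wrist pics/l_wrist.png l_wrist.npy 283 pics/l_ov.png; python3 snap.py n side top wrist;python3 ov.py wrist pics/n_wrist.png n_wrist.npy 290.5 pics/n_ov.png; python3 - <<'E'
import cv2,numpy as np
for n in("top","side"):
    a=cv2.imread(f"pics/a_{n}.png").astype(int);b=cv2.imread(f"pics/n_{n}.png").astype(int)
    print(n)
b=cv2.imread("pics/n_top.png")[130:255,205:370];a=cv2.imread("pics/a_top.png")[130:255,205:370]
cv2.imwrite("pics/n_t.png",cv2.resize(np.vstack([a,b]),None,fx=2.3,fy=2.3,interpolation=cv2.INTER_CUBIC))
E
```

```text
11.35 [0.5512 0.1108 0.2991] 0.0033664715430910762 [-0.1718  0.0564 -0.4597]
top
side
```

View pics/n_t.png

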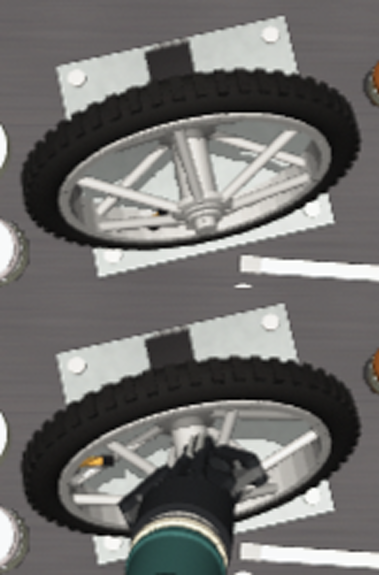

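View pics/l_ov.png

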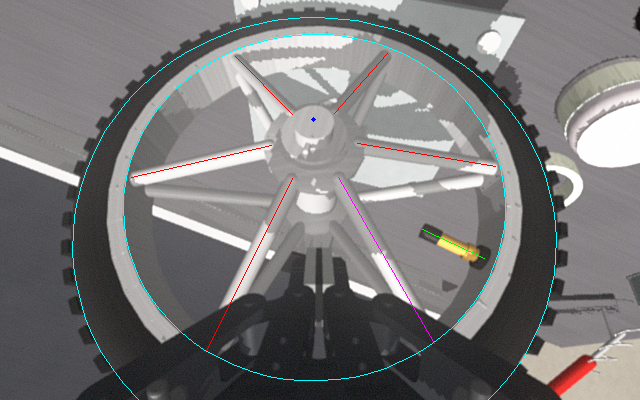

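View pics/n_ov.png

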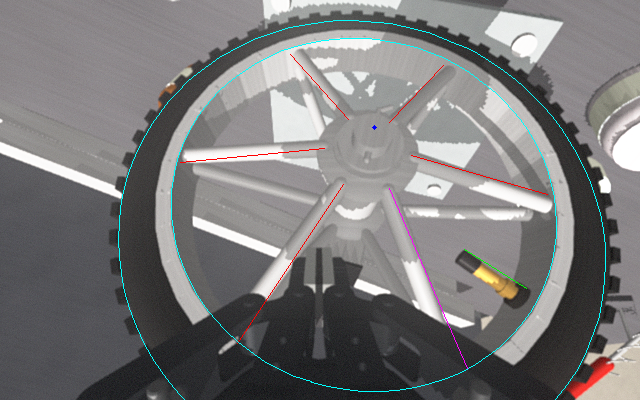

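Emit:
apply_moves:
  plan:
    - [[0.001,-0.003,0.001,0,0,0.001,1],[0.002,-0.0057,0.0023,0,0,0.001,1],[0.0036,-0.0084,0.0034,0,0,0.001,1],[0.005,-0.011,0.0047,0,0,0.001,1],[0.0067,-0.0135,0.006,0,0,0.001,1],[0.0083,-0.016,0.0074,0,0,0.001,1],[0.01,-0.018,0.009,0,0,0.001,1],[0.012,-0.02,0.0105,0,0,0.001,1]]

```text
time: 12.15
ee_pos: [0.5547, 0.0887, 0.2894]
tool_rot: [-0.183, 0.93, -0.073, 0.31]
ft_force: [0.6, 4.6, 0.5]
finger_gap: 0.0004
```

```bash
python3 snap.py q wrist; python3 - <<'E'
from go import *
for k in range(0,9): print(list(map(float,delta(p0,R0,*fp(395+2.5*k)).round(4))))
E
```

```text
12.2 [0.5547 0.0878 0.289 ] 0.03286692915433845 [0.9701 1.5568 0.0827]
[0.0002, -0.0002, -0.0002, 0.0003, 0.0005, 0.0002]
[0.0019, -0.0019, 0.0011, 0.0003, 0.0005, 0.0002]
[0.0035, -0.0035, 0.0025, 0.0003, 0.0005, 0.0002]
[0.0053, -0.005, 0.004, 0.0003, 0.0005, 0.0002]
[0.007, -0.0064, 0.0054, 0.0003, 0.0005, 0.0002]
[0.0088, -0.0077, 0.007, 0.0003, 0.0005, 0.0002]
[0.0107, -0.0089, 0.0085, 0.0003, 0.0005, 0.0002]
[0.0126, -0.01, 0.0101, 0.0003, 0.0005, 0.0002]
[0.0145, -0.011, 0.0117, 0.0003, 0.0005, 0.0002]
```

View pics/q_wrist.png

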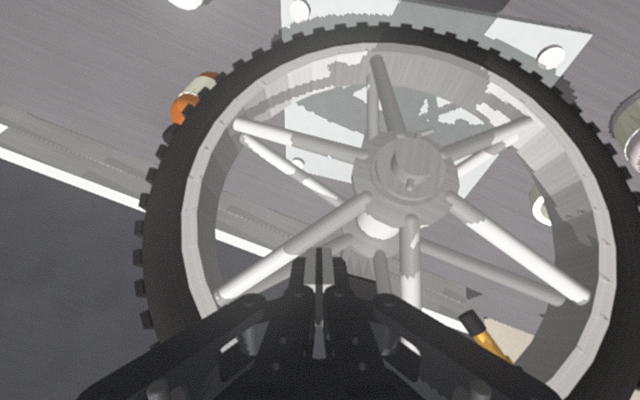

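Emit:
apply_moves:
  plan:
    - [[0.0019,-0.0019,0.0011,0,0,0,1],[0.0035,-0.0035,0.0025,0,0,0,1],[0.0053,-0.005,0.004,0,0,0,1],[0.007,-0.0064,0.0054,0,0,0,1],[0.0088,-0.0077,0.007,0,0,0,1],[0.0107,-0.009,0.0085,0,0,0,1],[0.0126,-0.01,0.01,0,0,0,1],[0.0145,-0.011,0.0117,0,0,0,1]]

```text
time: 13.0
ee_pos: [0.554, 0.0722, 0.2747]
tool_rot: [-0.183, 0.93, -0.073, 0.309]
ft_force: [0.0, 3.2, 1.7]
finger_gap: 0.0001
```

```bash
python3 snap.py r wrist side; python3 - <<'E'
from go import *
for k in range(0,9): print(list(map(float,delta(p0,R0,*fp(415+1.5*k)).round(4))))
import cv2
a=cv2.imread("pics/r_side.png")[110:310,260:460]; cv2.imwrite("pics/r_sc.png",cv2.resize(a,None,fx=3,fy=3,interpolation=cv2.INTER_CUBIC))
E
```

```text
13.1 [0.5537 0.0712 0.2741] 0.00832943941538884 [0.8758 1.2076 0.814 ]
[-0.0008, 0.0003, 0.0, -0.0007, -0.0011, -0.0004]
[0.0004, -0.0002, 0.001, -0.0007, -0.0011, -0.0004]
[0.0016, -0.0007, 0.002, -0.0007, -0.0011, -0.0004]
[0.0028, -0.0012, 0.003, -0.0007, -0.0011, -0.0004]
[0.004, -0.0016, 0.004, -0.0007, -0.0011, -0.0004]
[0.0052, -0.002, 0.0051, -0.0007, -0.0011, -0.0004]
[0.0064, -0.0023, 0.0061, -0.0007, -0.0011, -0.0004]
[0.0076, -0.0026, 0.0071, -0.0007, -0.0011, -0.0004]
[0.0089, -0.0028, 0.0081, -0.0007, -0.0011, -0.0004]
```

View pics/r_wrist.png

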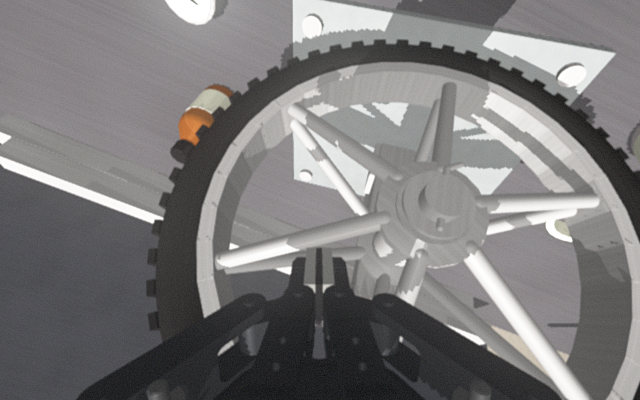

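View pics/r_sc.png

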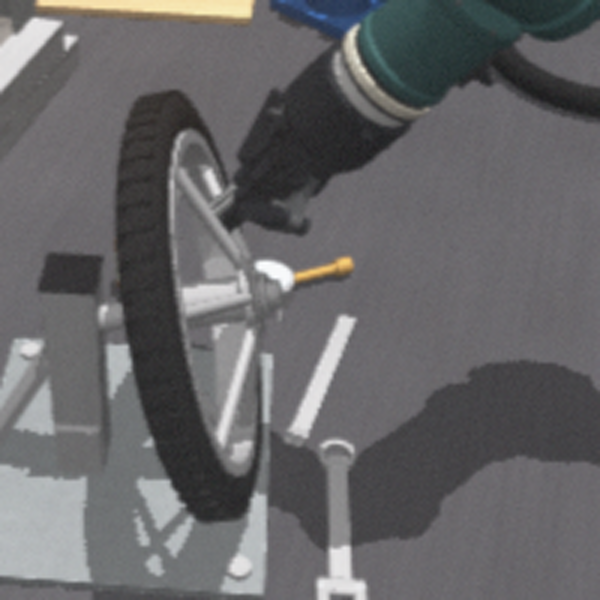

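```bash
python3 - <<'E'
from va import *
va("r",(222,261),(295,108),(450,86),(598,201),x=-.008)
E
python3 ov.py wrist pics/r_wrist.png r_wrist.npy 340 pics/r_ov.png
```

```text
0.1151 64.94
0.1165 125.65
0.1182 185.61
0.1214 246.56
```

View pics/r_ov.png

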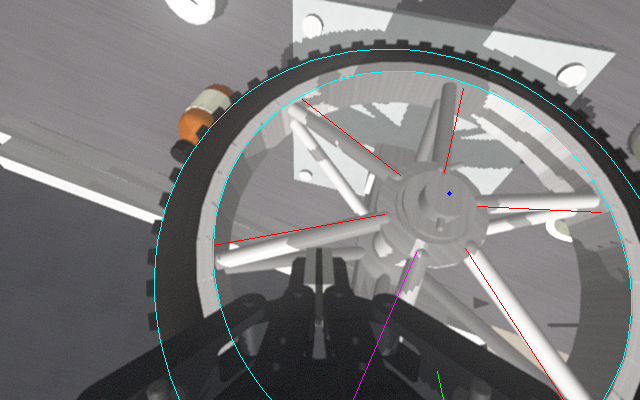

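Emit:
apply_moves:
  plan:
    - [[0.0004,-0.0002,0.001,0,-0.001,0,1],[0.0016,-0.0007,0.002,0,-0.001,0,1],[0.0028,-0.0012,0.003,0,-0.001,0,1],[0.004,-0.0016,0.004,0,-0.001,0,1],[0.0052,-0.002,0.005,0,-0.001,0,1],[0.0064,-0.0023,0.006,0,-0.001,0,1],[0.0076,-0.0026,0.007,0,-0.001,0,1],[0.009,-0.0028,0.008,0,-0.001,0,1]]

```text
time: 13.9
ee_pos: [0.5529, 0.0664, 0.264]
tool_rot: [-0.183, 0.93, -0.073, 0.31]
ft_force: [-0.6, 1.6, 2.6]
finger_gap: 0.0
```

```bash
python3 snap.py t wrist; python3 - <<'E'
from go import *
for k in range(0,9): print(list(map(float,delta(p0,R0,*fp(427+1*k)).round(4))))
E
```

```text
13.95 [0.5528 0.0662 0.2637] 0.017340327504946997 [0.2105 0.2124 0.3636]
[0.0006, -0.0011, 0.0003, 0.0018, 0.0013, 0.0006]
[0.0014, -0.0013, 0.0009, 0.0018, 0.0013, 0.0006]
[0.0023, -0.0014, 0.0016, 0.0018, 0.0013, 0.0006]
[0.0031, -0.0015, 0.0023, 0.0018, 0.0013, 0.0006]
[0.0039, -0.0016, 0.003, 0.0018, 0.0013, 0.0006]
[0.0047, -0.0016, 0.0037, 0.0018, 0.0013, 0.0006]
[0.0056, -0.0017, 0.0044, 0.0018, 0.0013, 0.0006]
[0.0064, -0.0017, 0.0051, 0.0018, 0.0013, 0.0006]
[0.0072, -0.0017, 0.0058, 0.0018, 0.0013, 0.0006]
```

View pics/t_wrist.png

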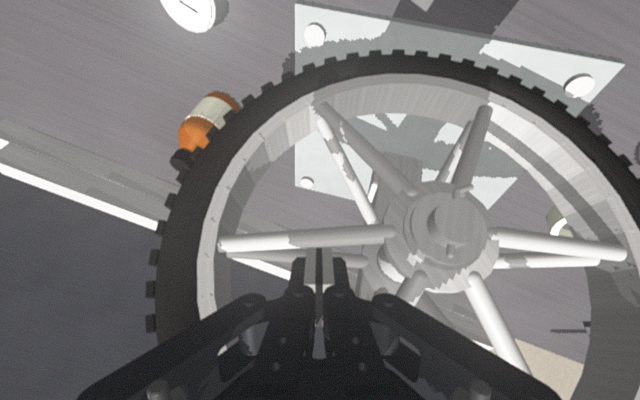

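```bash
python3 - <<'E'
from va import *
va("t",(222,243),(321,107),(488,109),(623,253),x=-.008)
E
python3 ov.py wrist pics/t_wrist.png t_wrist.npy 346 pics/t_ov.png
```

```text
0.1167 76.13
0.1173 135.74
0.1188 197.02
0.1207 256.75
```

View pics/t_ov.png

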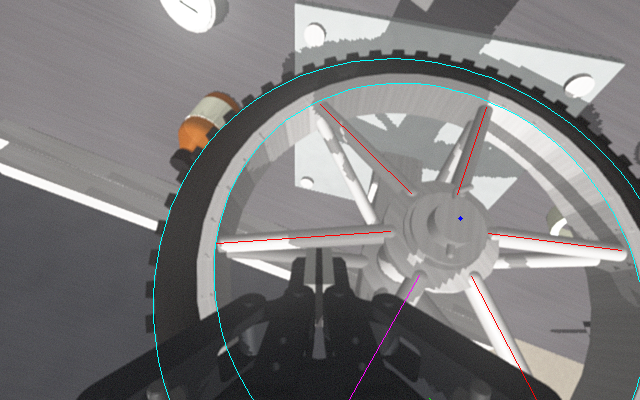

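Emit:
apply_moves:
  plan:
    - [[0.0014,-0.0012,0.0009,0.001,0.001,0,1],[0.0028,-0.0014,0.002,0.001,0.001,0,1],[0.004,-0.0016,0.003,0.001,0.001,0,1],[0.0052,-0.0016,0.004,0.001,0.001,0,1],[0.0064,-0.0017,0.005,0.001,0.001,0,1],[0.0076,-0.0017,0.006,0.001,0.001,0,1],[0.0088,-0.0017,0.007,0.001,0.001,0,1],[0.0095,-0.0016,0.0078,0.001,0.001,0,1]]

```text
time: 14.75
ee_pos: [0.5511, 0.061, 0.253]
tool_rot: [-0.183, 0.93, -0.074, 0.31]
ft_force: [0.4, 3.7, 2.3]
finger_gap: 0.0004
```

```bash
python3 snap.py u side wrist top; python3 - <<'E'
from go import *
for k in (0,1,2,3,4,5): print(437+k,list(map(float,delta(p0,R0,*fp(437+1*k)).round(4))))
import cv2
a=cv2.imread("pics/u_side.png")[110:310,260:460]; b=cv2.imread("pics/u_top.png")[120:260,200:380]
cv2.imwrite("pics/u_sc.png",cv2.resize(a,None,fx=3,fy=3,interpolation=cv2.INTER_CUBIC));cv2.imwrite("pics/u_tc.png",cv2.resize(b,None,fx=4,fy=4,interpolation=cv2.INTER_CUBIC))
E
```

```text
14.9 [0.551  0.0606 0.2529] 0.00232330213530448 [2.4845 2.6559 1.4394]
437 [-0.0006, 0.0003, -0.0005, -0.0003, 0.0001, 0.0001]
438 [0.0002, 0.0004, 0.0002, -0.0003, 0.0001, 0.0001]
439 [0.0011, 0.0004, 0.0009, -0.0003, 0.0001, 0.0001]
440 [0.0019, 0.0005, 0.0016, -0.0003, 0.0001, 0.0001]
441 [0.0027, 0.0006, 0.0022, -0.0003, 0.0001, 0.0001]
442 [0.0035, 0.0007, 0.0029, -0.0003, 0.0001, 0.0001]
```

View pics/u_wrist.png

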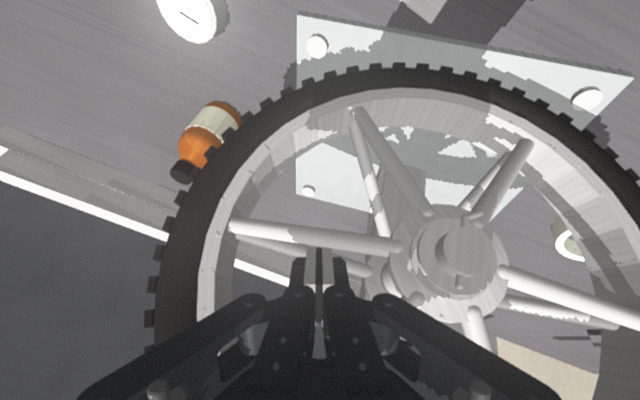

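View pics/u_tc.png

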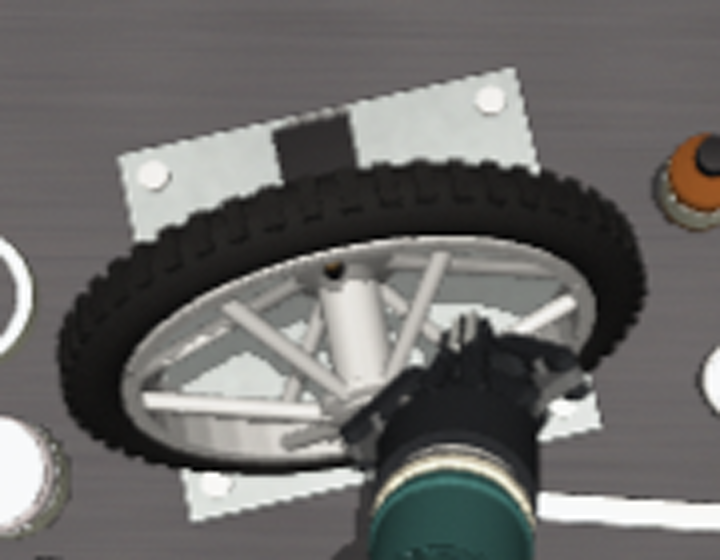

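View pics/u_sc.png

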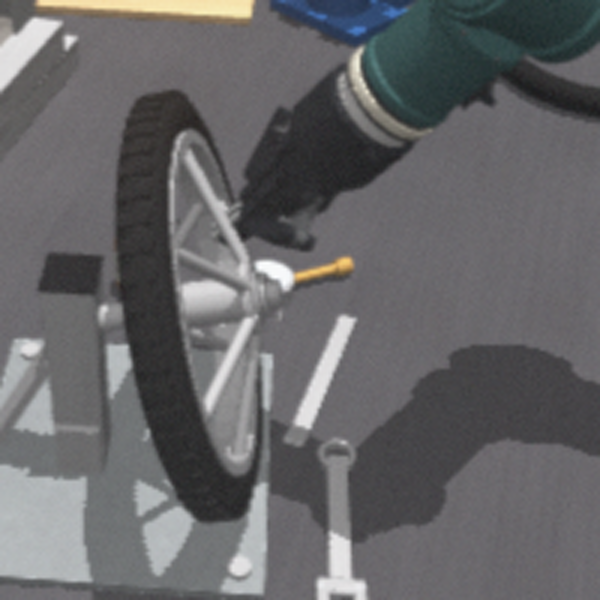

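```bash
python3 - <<'E'
from va import *
va("u",(229,227),(357,110),(527,143),x=-.008)
t=[(200+x/4,120+y/4) for x,y in((333,270),(338,262))]
print("top valve");va("u",*t,n="top")
t=[(200+x/4,120+y/4) for x,y in((229,308),(442,258),(148,400))]
print("top spokes");va("u",*t,n="top",x=-.009)
E
python3 ov.py wrist pics/u_wrist.png u_wrist.npy 357 pics/u_ov.png;python3 ov.py top pics/u_top.png u_top.npy 357 pics/u_ovt.png
python3 - <<'E'
import cv2
b=cv2.imread("pics/u_ovt.png")[120:260,200:380];cv2.imwrite("pics/u_ovt.png",cv2.resize(b,None,fx=4,fy=4,interpolation=cv2.INTER_NEAREST))
E
```

```text
0.1183 87.21
0.1177 148.51
0.1181 208.89
top valve
0.08 358.22
0.0871 0.68
top spokes
0.0994 325.37
0.0989 31.55
0.1164 268.74
```

View pics/u_ovt.png

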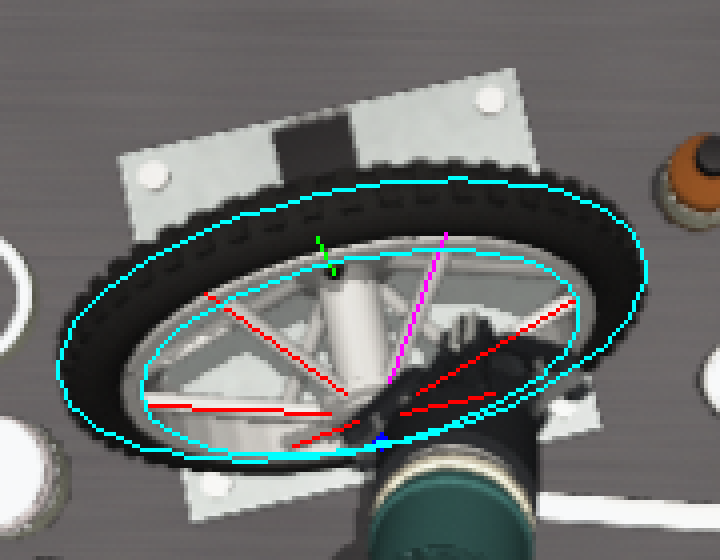

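View pics/u_ov.png

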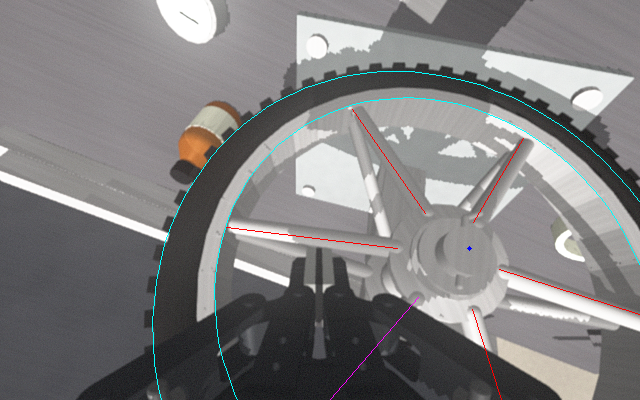

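Emit:
apply_moves:
  plan:
    - [[-0.003,0,-0.0025,0,0,0,1],[-0.005,0,-0.005,0,0,0,1],[-0.006,0,-0.015,0,0,0,1],[-0.006,0,-0.035,0,0,0,1],[-0.006,0,-0.06,0,0,0,1],[-0.006,0,-0.085,0,0,0,1],[-0.006,0,-0.1,0,0,0,1],[-0.006,0,-0.1,0,0,0,1]]

```text
time: 15.7
ee_pos: [0.494, 0.0657, 0.3381]
tool_rot: [-0.183, 0.93, -0.075, 0.311]
ft_force: [0.1, 0.0, 0.2]
finger_gap: -0.0001
```

```bash
python3 snap.py v top side wrist; for n in top side wrist; do python3 ov.py $n pics/v_$n.png v_$n.npy 358.5 pics/v_ov$n.png; done
python3 - <<'E'
import cv2
b=cv2.imread("pics/v_top.png")[120:260,200:380];cv2.imwrite("pics/v_tc.png",cv2.resize(b,None,fx=4,fy=4,interpolation=cv2.INTER_CUBIC))
E
```

```text
15.85 [0.4952 0.0653 0.336 ] 0.0222021349188599 [0.5774 0.9473 0.7249]
```

View pics/v_ovwrist.png

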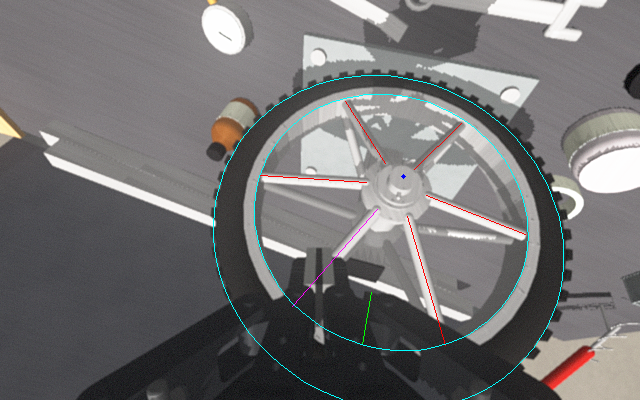

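View pics/v_wrist.png

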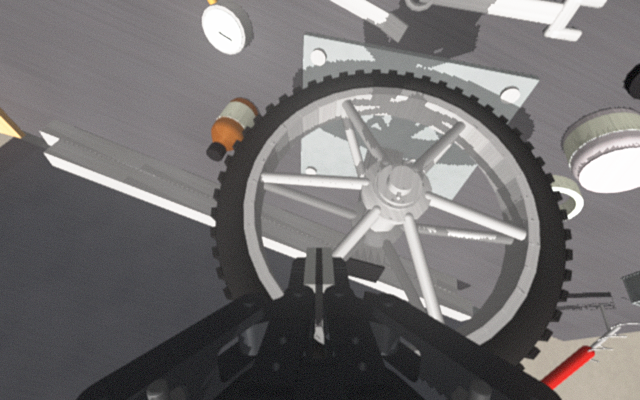

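View pics/v_tc.png

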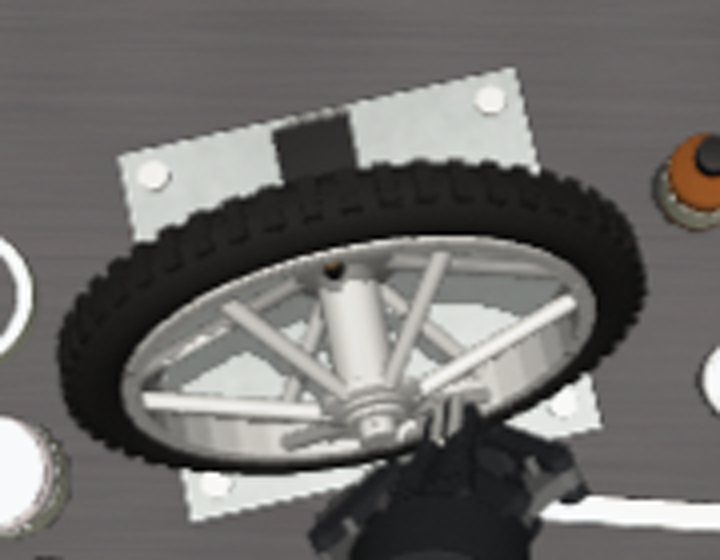

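```bash
cat > chord.py <<'E'
from ov import *
def loc(tag,n,u,v,x=-.008):
    cal=np.load(f"{tag}_{n}.npy",allow_pickle=True).item()
    return (A.T@(onplane(n,u,v,c+A[:,0]*x,A[:,0],cal)-c))[1:]
def chord(tag,n,a,b,phi_b):
    "a,b pixel ends of opposite spokes; phi_b nominal angle of b at valve 0"
    pa,pb=loc(tag,n,*a),loc(tag,n,*b); d=pb-pa
    print(n,"len",np.linalg.norm(d).round(4),"mid",((pa+pb)/2).round(4),"err",((np.degrees(np.arctan2(-d[0],d[1]))-phi_b+180)%360-180).round(2))
E
python3 - <<'E'
from chord import *
T=lambda x,y:(200+x/4,120+y/4)
chord("v","top",T(146,400),T(574,300),90)
chord("v","wrist",(526,236),(263,178),90)
chord("v","wrist",(438,320),(347,102),150)
E
python3 - <<'E'
import cv2
b=cv2.imread("pics/v_wrist.png")[85:275,235:545];cv2.imwrite("pics/v_wc.png",cv2.resize(b,None,fx=2.5,fy=2.5,interpolation=cv2.INTER_CUBIC))
E
```

```text
top len 0.2354 mid [ 0.    -0.002] err -1.06
wrist len 0.2373 mid [0.0026 0.0019] err -1.52
wrist len 0.2203 mid [-0.0023 -0.0076] err -1.76
```

View pics/v_wc.png

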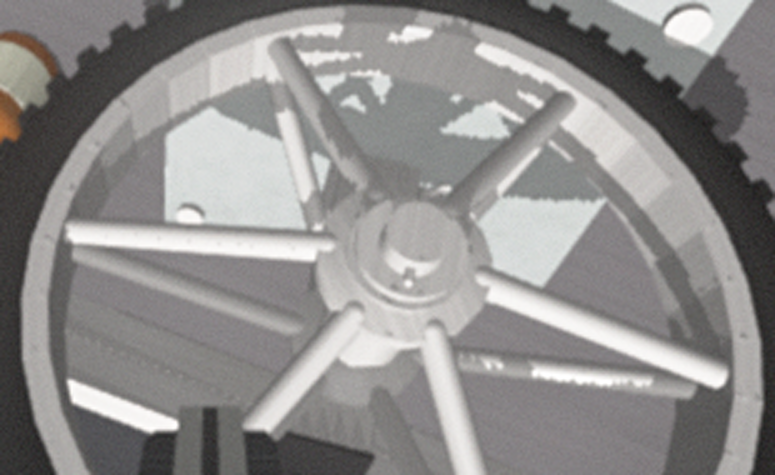

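```bash
python3 - <<'E'
from go import *
for b in(.1,.05,0): print(list(map(float,delta(p0,R0,*fp(428,b)).round(4))))
for k in(0,3,6,8,9,10,11,12): print(k,list(map(float,delta(*fp(428),*fp(428+k)).round(4))))
E
```

```text
[-0.0021, 0.0007, -0.0067, -0.0003, 0.0004, 0.0002]
[-0.0021, 0.0007, 0.0433, -0.0003, 0.0004, 0.0002]
[-0.002, 0.0008, 0.0933, -0.0003, 0.0004, 0.0002]
0 [0.0, 0.0, 0.0, 0.0, 0.0, 0.0]
3 [0.0025, -0.0003, 0.0021, 0.0, 0.0, 0.0]
6 [0.005, -0.0005, 0.0042, 0.0, 0.0, 0.0]
8 [0.0066, -0.0005, 0.0056, 0.0, 0.0, 0.0]
9 [0.0074, -0.0004, 0.0062, 0.0, 0.0, 0.0]
10 [0.0083, -0.0004, 0.0069, 0.0, 0.0, 0.0]
11 [0.0091, -0.0003, 0.0076, 0.0, 0.0, 0.0]
12 [0.0099, -0.0002, 0.0083, 0.0, 0.0, 0.0]
```

Emit:
apply_moves:
  plan:
    - [[-0.002,0.0005,0.01,0,0,0,1],[-0.002,0.001,0.025,0,0,0,1],[-0.002,0.001,0.041,0,0,0,1],[-0.002,0.001,0.057,0,0,0,1],[-0.002,0.001,0.072,0,0,0,1],[-0.002,0.001,0.085,0,0,0,1],[-0.002,0.001,0.093,0,0,0,1],[-0.002,0.001,0.093,0,0,0,1]]

```text
time: 16.65
ee_pos: [0.5527, 0.0649, 0.261]
tool_rot: [-0.182, 0.931, -0.073, 0.308]
ft_force: [0.2, -0.4, 0.1]
finger_gap: 0.0002
```

```bash
python3 snap.py w top; python3 - <<'E'
from go import *
for k in(428,431,434,436,437,438,438.5,439): print(k,list(map(float,delta(p0,R0,*fp(k)).round(4))))
E
```

```text
16.7 [0.5524 0.0651 0.2617] 0.02945062855262455 [ 0.4608 -0.5712  0.0761]
428 [-0.0003, -0.0008, -0.0005, 0.0016, -0.001, 0.0]
431 [0.0021, -0.0012, 0.0016, 0.0016, -0.001, 0.0]
434 [0.0046, -0.0013, 0.0037, 0.0016, -0.001, 0.0]
436 [0.0063, -0.0013, 0.0051, 0.0016, -0.001, 0.0]
437 [0.0071, -0.0013, 0.0058, 0.0016, -0.001, 0.0]
438 [0.0079, -0.0012, 0.0065, 0.0016, -0.001, 0.0]
438.5 [0.0083, -0.0012, 0.0068, 0.0016, -0.001, 0.0]
439 [0.0088, -0.0012, 0.0072, 0.0016, -0.001, 0.0]
```

Emit:
apply_moves:
  plan:
    - [[0.002,-0.001,0.0015,0.001,-0.001,0,1],[0.0045,-0.0013,0.0036,0.001,-0.001,0,1],[0.0063,-0.0013,0.005,0.001,-0.001,0,1],[0.0071,-0.0013,0.0058,0.001,-0.001,0,1],[0.0079,-0.0012,0.0065,0.001,-0.001,0,1],[0.0085,-0.0012,0.007,0.001,-0.001,0,1],[0.009,-0.0012,0.0073,0.001,-0.001,0,1],[0.009,-0.0012,0.0073,0.001,-0.001,0,1]]

```text
time: 17.5
ee_pos: [0.551, 0.0608, 0.2528]
tool_rot: [-0.183, 0.93, -0.074, 0.311]
ft_force: [-0.0, 0.7, 2.0]
finger_gap: -0.0
```

```bash
python3 snap.py x top wrist; python3 - <<'E'
from go import *
for k in(437,438,439,440,441): print(k,list(map(float,delta(p0,R0,*fp(k)).round(4))))
import cv2
b=cv2.imread("pics/x_top.png")[120:260,200:380];cv2.imwrite("pics/x_tc.png",cv2.resize(b,None,fx=4,fy=4,interpolation=cv2.INTER_CUBIC))
E
```

```text
17.6 [0.5509 0.0608 0.2528] 0.0019108986764117873 [0.7265 0.2764 2.2195]
437 [-0.0006, 0.0001, -0.0006, -0.0007, 0.0029, 0.0008]
438 [0.0002, 0.0001, 0.0001, -0.0007, 0.0029, 0.0008]
439 [0.001, 0.0002, 0.0008, -0.0007, 0.0029, 0.0008]
440 [0.0019, 0.0003, 0.0015, -0.0007, 0.0029, 0.0008]
441 [0.0027, 0.0004, 0.0022, -0.0007, 0.0029, 0.0008]
```

View pics/x_tc.png

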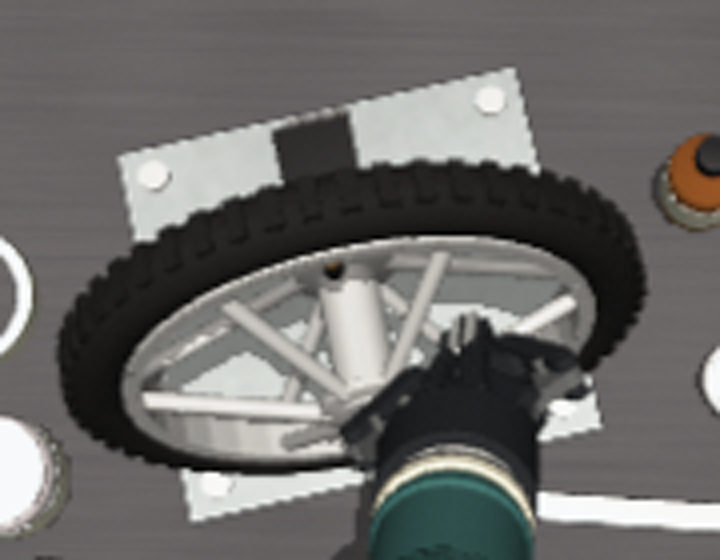

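View pics/x_wrist.png

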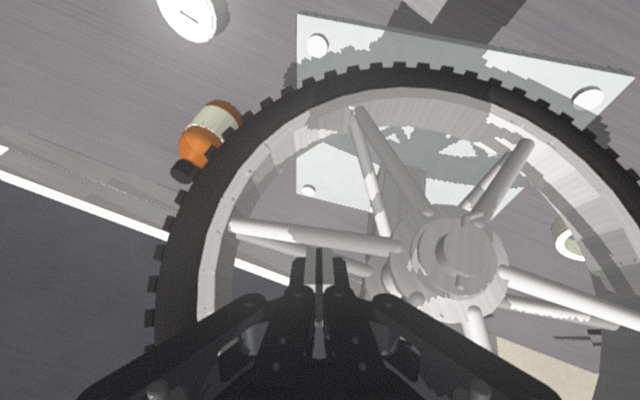

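Emit:
apply_moves:
  plan:
    - [[0.0003,0,0.0002,0,0,0,1],[0.0006,0,0.0005,0,0,0,1],[0.0009,0,0.0007,0,0,0,1],[0.0012,0,0.001,0,0,0,1],[0.0013,0,0.0011,0,0,0,1],[0.0013,0,0.0011,0,0,0,1],[0.0013,0,0.0011,0,0,0,1],[0.0013,0,0.0011,0,0,0,1]]

```text
time: 18.4
ee_pos: [0.5503, 0.0602, 0.2508]
tool_rot: [-0.183, 0.93, -0.074, 0.31]
ft_force: [1.3, 1.9, 1.6]
finger_gap: 0.0002
```

```bash
python3 snap.py y wrist; python3 - <<'E'
from go import *
for k in(437,438,439,440): print(k,list(map(float,delta(p0,R0,*fp(k)).round(4))))
import cv2
a=cv2.imread("pics/x_wrist.png")[95:260,210:560];b=cv2.imread("pics/y_wrist.png")[95:260,210:560]
cv2.imwrite("pics/xy.png",cv2.resize(np.vstack([a,b]),None,fx=1.8,fy=1.8))
E
```

```text
18.45 [0.5503 0.0602 0.2509] 0.001975845597487736 [1.6258 2.3385 1.9311]
437 [-0.0023, -0.0001, -0.0018, -0.0001, 0.0022, 0.0008]
438 [-0.0015, -0.0, -0.0011, -0.0001, 0.0022, 0.0008]
439 [-0.0007, 0.0, -0.0004, -0.0001, 0.0022, 0.0008]
440 [0.0002, 0.0001, 0.0003, -0.0001, 0.0022, 0.0008]
```

View pics/xy.png

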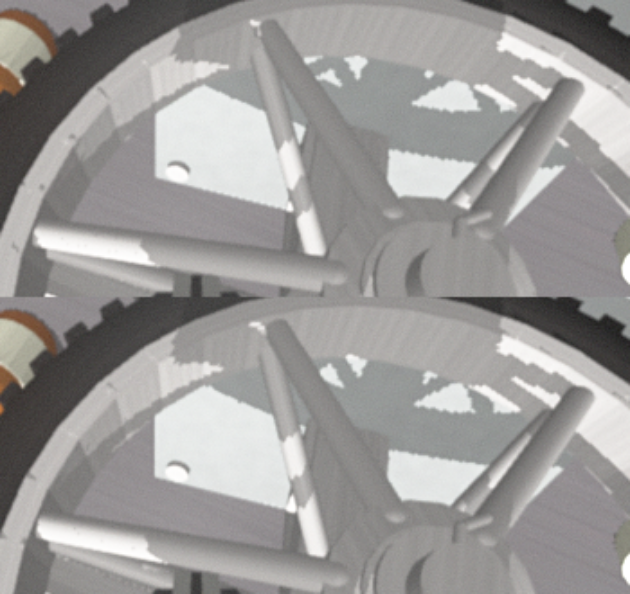

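Emit:
apply_moves:
  plan:
    - [[-0.003,0,-0.0025,0,0,0,1],[-0.005,0,-0.005,0,0,0,1],[-0.006,0,-0.015,0,0,0,1],[-0.006,0,-0.035,0,0,0,1],[-0.006,0,-0.06,0,0,0,1],[-0.006,0,-0.085,0,0,0,1],[-0.006,0,-0.1,0,0,0,1],[-0.006,0,-0.1,0,0,0,1]]

```text
time: 19.25
ee_pos: [0.493, 0.0647, 0.3355]
tool_rot: [-0.183, 0.93, -0.075, 0.311]
ft_force: [0.4, 0.1, -0.5]
finger_gap: 0.0001
```

Emit:
apply_moves:
  plan:
    - [[0,0,-0.02,0,0,0,1],[0,0,-0.04,0,0,0,1],[0,0,-0.05,0,0,0,1],[0,0,-0.05,0,0,0,1],[0,0,-0.05,0,0,0,1],[0,0,-0.05,0,0,0,1],[0,0,-0.05,0,0,0,1],[0,0,-0.05,0,0,0,1]]

```text
time: 20.05
ee_pos: [0.4642, 0.0658, 0.373]
tool_rot: [-0.183, 0.93, -0.074, 0.309]
ft_force: [0.0, -1.0, 0.2]
finger_gap: -0.0001
```

```bash
python3 snap.py z top side wrist; for n in top side wrist; do python3 ov.py $n pics/z_$n.png z_$n.npy 360 pics/z_ov$n.png; done
python3 - <<'E'
import cv2
b=cv2.imread("pics/z_top.png")[120:260,200:380];cv2.imwrite("pics/z_tc.png",cv2.resize(b,None,fx=4,fy=4,interpolation=cv2.INTER_CUBIC))
b=cv2.imread("pics/z_side.png");cv2.imwrite("pics/z_sc.png",cv2.resize(b[110:310,260:460],None,fx=3,fy=3,interpolation=cv2.INTER_CUBIC))
E
```

```text
20.2 [0.4642 0.0659 0.3733] 0.005009229463146521 [ 0.7329 -0.3174  0.0047]
```

View pics/z_wrist.png

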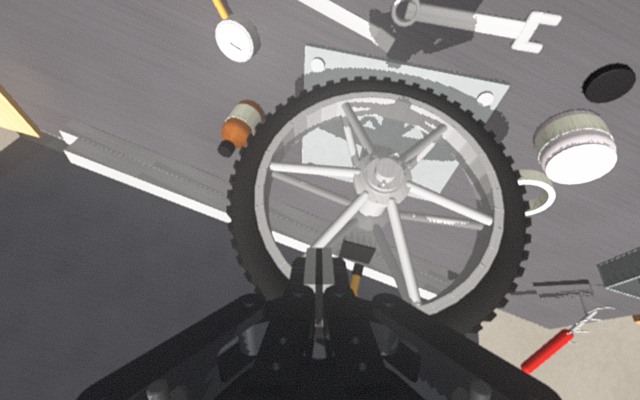

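View pics/z_ovwrist.png

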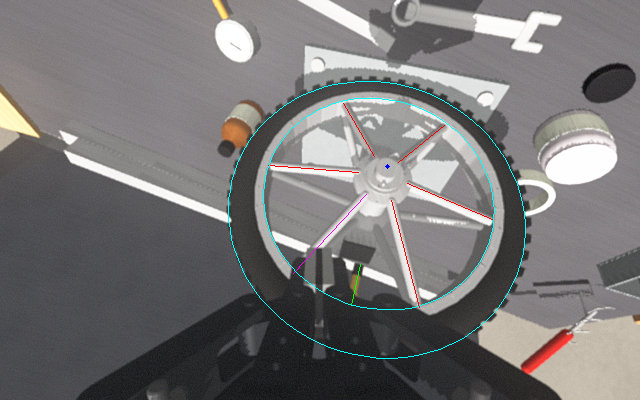

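View pics/z_tc.png

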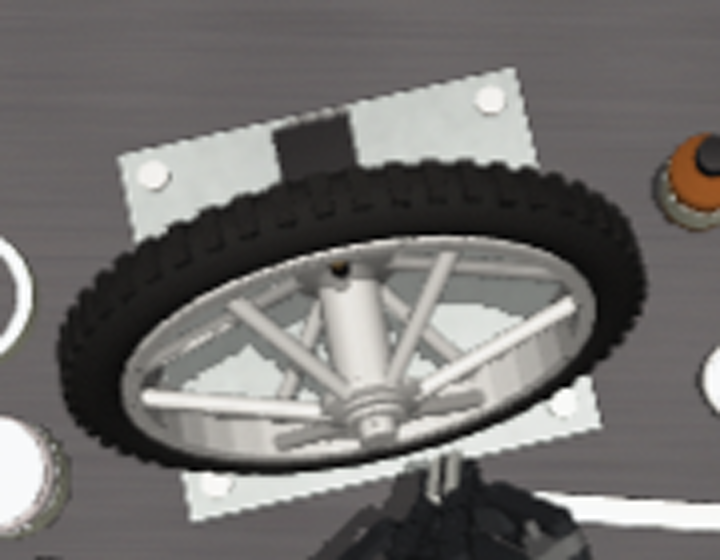

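View pics/z_sc.png

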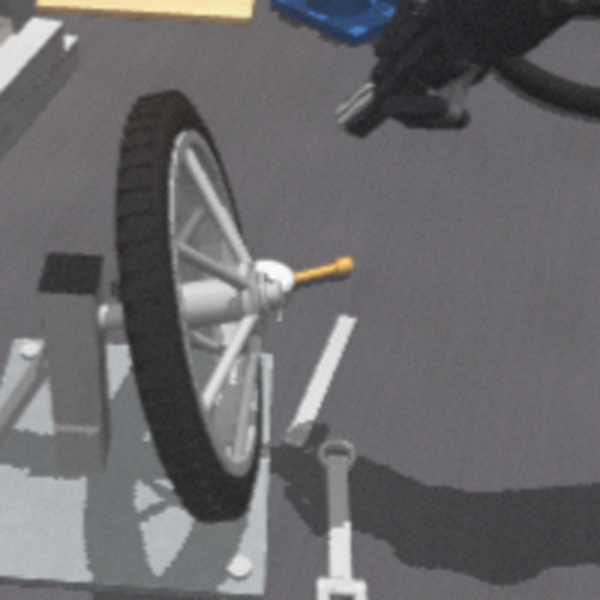

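```bash
python3 - <<'E'
from chord import *
from va import va
T=lambda x,y:(200+x/4,120+y/4)
chord("z","top",T(145,397),T(574,303),90)
chord("z","wrist",(491,220),(272,169),90)
chord("z","wrist",(418,301),(345,106),150)
va("z",T(340,270),n="top")
import cv2
for n,box in(("top",(120,260,200,420)),("side",(200,380,230,400))):
    a,b=[cv2.imread(f"pics/{t}_{n}.png")[box[0]:box[1],box[2]:box[3]] for t in"az"]
E
python3 - <<'E'
import cv2,numpy as np
a=cv2.imread("pics/a_top.png")[120:290,160:430];b=cv2.imread("pics/z_top.png")[120:290,160:430]
d=cv2.absdiff(a,b).max(2); cv2.imwrite("pics/z_diff.png",cv2.resize(np.clip(d*3,0,255).astype(np.uint8),None,fx=2.8,fy=2.8))
E
```

```text
top len 0.235 mid [-0.0001 -0.0019] err 0.82
wrist len 0.2341 mid [0.0023 0.0024] err -0.57
wrist len 0.2299 mid [ 0.0006 -0.0006] err -0.12
0.0783 0.64
```

View pics/z_diff.png

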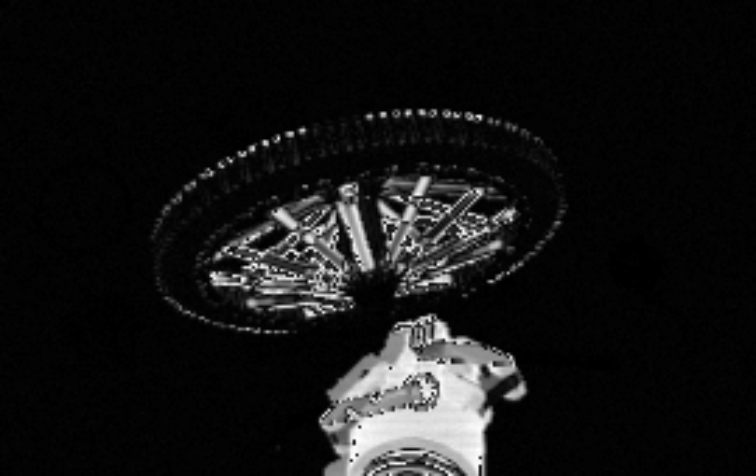

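```bash
python3 -c "
from cell import order,arm
print(order.finish_job()); print(arm.state()['time'])"
```

```text
the job is handed in; nothing more can be done
None
the job is handed in; nothing more can be done
```

I turned the wheel clockwise by about 150° and handed the job in at about 20 s of the 58 s allowed. The valve now points straight up.

**How:** I pushed in two strokes by the front spoke rods. The first straddled one rod with the half-closed fingers. The second pushed the same rod from one side with the fingers shut. I then nudged it a final 2° and backed the arm about 150 mm away.

**Last checks:**
- **Valve angle:** the estimates put the valve within about 1° of the top. The top view gave +0.8° from the spokes and +0.6° from the valve. The wrist view gave −0.6° and −0.1°, so the two views disagree by about 1°.
- **Stand and loose things:** comparing the first and last top views showed no shift of the stand, or of any loose item in the compared area. The arm hides part of that view.
- **Forces:** no reading at the end of a move was above about 5 N, and the arm was still and touching nothing when I handed in. The tyre and valve stem were kept clear by the planned path. The gripper's outer knuckles were planned to pass about 8 mm from the tyre at the closest, based on an estimated knuckle width.

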